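# Set out the lit coaster case

## Robot

A 6-joint arm with a two-finger parallel gripper is mounted at the origin on the work surface. World frame = base frame: x ahead of the robot, y to its left, z up, the work surface at z = 0. Lengths are in m, angles in rad, forces in N, time in s.
With the tool pointing down it reaches from about 0.375 to 0.9 m from the base axis. Payload 3.1 kg.
Tool frame: the origin (TCP) lies between the finger pads; the fingertips stand 8 mm ahead of it and the grasp point (between the pads) lies 11 mm behind it; z points along the fingers, y is the line along which they close (so a half turn about z gives the same grasp; the last joint's range is limited). The gripper opens to 85 mm and grips with 20 to 120 N. Pads are 22 mm wide; open, the fingers measure 114 mm over their backs; the gripper's body (76 mm by 85 mm) begins 54 mm behind the grasp point. The pads swing forward as they close: fully open they stand 13 mm farther back than shut.
Start: joints at [1.028, 0.527, 1.433, -0, 1.181, -0.178], TCP at [0.222, 0.584, 0.239] pointing down, gripper open.
Joint ranges: [-3.08, 3.08], [-0.75, 2.2], [0.22, 2.44], [-1.43, 4.57], [0, 2.65], [-2.85, 2.85]. Speed limits (rad/s): [2.79, 2.79, 3.14, 3.14, 3.14, 3.14].

## Interface

Orientations are given as a unit quaternion [x, y, z, w].
In Python, from station import readout, cams, sign_off gives the robot as it stands.
- The arm moves only by the tool send_rows, never from a script. Its argument "commands" is text: rows parted by semicolons, each of 5 numbers parted by spaces: the finger opening in mm, from 0 to 85.4, then the shift along the tool's x, y, z each as a share of 0.02 m, from -1 to 1, then the turn about the tool's z as a share of 4 degrees, from -1 to 1. In form: grip dx dy dz spin; .... A call has 1 to 20 rows; each row shifts and turns the commanded pose from where the row before left it, along the tool's axes as they then stand; what a row does not reach is not made up. A row lasts 1/12 s, in which the tool goes at most 41.7 mm and 7.16 degrees, less where a joint would pass 70% of its speed; a pose out of reach is approached as far as the arm can. A call with a number of a shift or a turn outside -1 to 1 is refused whole. A call with a gripper value outside its range is refused whole. The fingers move at their own pace and stop on an object; "grip_force" is the grip in N (left out, the last holds). Time passes only in rows, so rows that do not move let the fingers close. It gives the time, the measured TCP pose, the force, the opening and the grip force at its end, in the units of the state.
- readout.sense(): the state, without advancing time (a new reading comes with each control period).
- cams.snapshot(name): name is "scene" or "top" or "wrist"; returns a dict with "pixels" (400x640x3 uint8, red, green, blue), "intrinsics" (3x3 intrinsics, pixels), "dist" ([k1, k2, p1, p2, k3] as OpenCV has them; the pictures are not rectified), "eye" and "rotation" of the camera in the world. Camera axes: x right, y down, z forward; pixel columns grow to the right and rows downward; lengths in m; the calibration is good to about 2 mm. A picture is of the moment at which its call begins. There is no depth.
- sign_off(): hands the job in; it is judged then, once.
The state is a dict: "t": time; "q": joint angles; "qd": joint speeds; "tau": joint torques, N m; "tcp_pos": TCP position; "tool_rot": TCP orientation; "force": force on the tool from outside, world axes, zero at the start; "ft_torque": the same for the moment, N m; "finger_gap": opening from 0.0 (shut) to 1.0 (fully open); "gripper_force": force on a finger pad.
Only numpy, scipy, OpenCV 4.12 (cv2) and the standard library are available. Lean on these libraries where they do the work, as an engineer would, in place of code of your own. Each camera call takes 0.05 s, during which the arm holds its last target. There are 200 camera calls.

## Task

Set out the display case for the stall: raise its lid upright, then lay every bamboo coaster in a pocket of its own in the tray and press each one down past the catches until it sits level on the pocket floor. Then fold the lid down to half open, at 45 degrees, and leave it there; also roll the light's dimmer wheel with a fingertip until its white mark stands at the top, between the two brass pins. Leave the other things on the bench where they are.

Things in the scene. Friction and masses are not known exactly. Their poses are not given: they have to be found in the camera images.
- case: Fixed wooden display case. Origin: centre of its underside, on the table; front is local -x, hinge side +x. 196 x 196 mm outside, walls 8 mm thick, rim 45 mm above the table. Inside, a 180 x 180 mm grey felt tray, its face 20 mm above the table has four oblong dark-lined pockets, two by two. On the left flank (local x -98 to +30, y +98 to +174 mm) is the battery box, its aluminium deck 45 mm up.
- pocket1 (a point): Middle of the floor of the near left pocket, 10 mm above the table; axes as the case's. Each pocket is 72 mm long (local x), 48 mm wide (y) and 10 mm deep below the tray face, with a 2 mm chamfer round its mouth, and takes one coaster lengthways, either way round. Flat tray beside its long sides: 28 mm.
- pocket2 (a point): Middle of the floor of the near right pocket; same size. In the middle of both end walls of every pocket is a sprung steel ball catch standing 2.75 mm into the pocket, ball radius 3.5 mm, centred 3 mm above the floor.
- pocket3 (a point): Middle of the floor of the far left pocket; same size. A coaster laid in a pocket rests on its two balls, its underside about 6 mm above the floor (or with one end lower); it has to be pushed past them with roughly 6 to 12 N, and they then hold it down on the floor.
- pocket4 (a point): Middle of the floor of the far right pocket; same size. Pockets lie 83 mm apart in local x and 76 mm apart in local y.
- coaster1_center (a point): Centre (half-way up) of a loose bamboo coaster, a flat oblong block 70 x 46 x 12 mm (local x, y, z), about 30 g, with a round brown cup spot on top. Starts flat on the table. Two to four alike are there in a run, the rest absent. Home in a pocket, its centre is 6 mm above the pocket floor and its top 2 mm above the tray face.
- coaster2_center (a point): Centre (half-way up) of a loose bamboo coaster, a flat oblong block 70 x 46 x 12 mm (local x, y, z), about 30 g, with a round brown cup spot on top. Starts flat on the table. Two to four alike are there in a run, the rest absent. Home in a pocket, its centre is 6 mm above the pocket floor and its top 2 mm above the tray face.
- coaster3_center (a point): Centre (half-way up) of a loose bamboo coaster, a flat oblong block 70 x 46 x 12 mm (local x, y, z), about 30 g, with a round brown cup spot on top. Starts flat on the table. Two to four alike are there in a run, the rest absent. Home in a pocket, its centre is 6 mm above the pocket floor and its top 2 mm above the tray face.
- coaster4_center (a point): Centre (half-way up) of a loose bamboo coaster, a flat oblong block 70 x 46 x 12 mm (local x, y, z), about 30 g, with a round brown cup spot on top. Starts flat on the table. Two to four alike are there in a run, the rest absent. Home in a pocket, its centre is 6 mm above the pocket floor and its top 2 mm above the tray face.
- lid (a joint): Opening angle of the lid, rad: 0 shut on the rim, 1.57 upright, 1.9 the stop, leaning back. It swings up and away from the robot about the hinge on the far rim. Stiff hinge: it stays where it is left; 2 to 4 N at the pull moves it. Clear pane 196 x 196 mm in a wooden frame 13 mm thick, light strip under its front rail. Starts ajar, 0.3 to 0.6.
- lid_hinge (a point): Middle of the lid's hinge line, which runs along the case's y; local (98, 0, 52) mm of the case.
- lid_pull (a point): Middle of the wooden pull tongue, which lies in the lid's plane, 224 mm from the hinge line. It is 14 mm wide (along the hinge line), 12 mm thick and runs 50 mm out from the middle of the lid's front edge (28 mm from the edge to this point, 22 mm on to the tip). Its axes turn with the lid.
- dimmer (a joint): Turn of the light's dimmer thumbwheel, rad, 0 to 1.8 between stops; grows as the wheel's top is rolled away from the robot (case +x). At 0.9 the white mark is at the very top, between the two brass pins. Light friction, about 1 N at the rim; it stays where it is left. Starts between 0.1 and 0.5.
- dimmer_axis (a point): Middle of the dimmer wheel's axle, which runs along the case's y, 33 mm above the table. The black ribbed wheel, 40 mm in diameter and 8 mm thick, stands 8 mm out of a 42 x 13 mm slot in the battery box's deck (its top 53 mm above the table). A brass pin stands on the deck either side of the slot, level with the axle.
- dimmer_mark (a point): The white mark on the wheel's rim, 20 mm from the axle; straight above the axle when the dimmer is set.
- wax_jar: Bystander, to be left alone: small jar of wax, 42 mm across and 42 mm tall, among the coasters. Origin under its middle.
- cup_a: Bystander, to be left alone: bamboo cup, 60 mm across and 55 mm tall, at the back on the right. Origin under its middle.
- cup_b: Bystander, to be left alone: bamboo cup, 68 mm across and 60 mm tall, at the back. Origin under its middle.
- brush: Bystander, to be left alone: brush lying on the right. Origin under its middle.
- awl: Bystander, to be left alone: wooden-handled awl lying at the back. Origin under its middle.
- offcut: Bystander, to be left alone: bamboo offcut 110 x 30 x 12 mm in front of the case. Origin under its middle.
- saucer: Bystander, to be left alone: wooden saucer, 90 mm across and 16 mm tall, on the left. Origin under its middle.
Not all that is in view belongs to the job. Leave any black or green look-alike of the part that bears coaster1_center alone.

How it is judged:
On the way, in this order (a step that is already met when the one before it is completed fails the run):
1. the lid has been raised upright (value of joint lid above 1.3 rad), for 0.2 s.
2. every coaster is pressed home in a pocket, the lid still up ((horizontal distance between coaster1_center and pocket1 below 0.004 m or horizontal distance between coaster1_center and pocket2 below 0.004 m or horizontal distance between coaster1_center and pocket3 below 0.004 m or horizontal distance between coaster1_center and pocket4 below 0.004 m) and z of coaster1_center in the frame of pocket1 between 0.0042 and 0.0078 m and angle between the z axis of each of coaster1_center, coaster2_center, coaster3_center, coaster4_center and the z axis of pocket1, either way round below 0.05 rad and angle between the x axis of each of coaster1_center, coaster2_center, coaster3_center, coaster4_center and the x axis of pocket1, either way round below 0.1 rad and (horizontal distance between coaster2_center and pocket1 below 0.004 m or horizontal distance between coaster2_center and pocket2 below 0.004 m or horizontal distance between coaster2_center and pocket3 below 0.004 m or horizontal distance between coaster2_center and pocket4 below 0.004 m) and z of coaster2_center in the frame of pocket1 between 0.0042 and 0.0078 m and (horizontal distance between coaster3_center and pocket1 below 0.004 m or horizontal distance between coaster3_center and pocket2 below 0.004 m or horizontal distance between coaster3_center and pocket3 below 0.004 m or horizontal distance between coaster3_center and pocket4 below 0.004 m) and z of coaster3_center in the frame of pocket1 between 0.0042 and 0.0078 m and (horizontal distance between coaster4_center and pocket1 below 0.004 m or horizontal distance between coaster4_center and pocket2 below 0.004 m or horizontal distance between coaster4_center and pocket3 below 0.004 m or horizontal distance between coaster4_center and pocket4 below 0.004 m) and z of coaster4_center in the frame of pocket1 between 0.0042 and 0.0078 m and value of joint lid above 1 rad), for 0.2 s.
At the end, for the whole second after the job is handed in: Every coaster present lies in a pocket of its own, its underside on the pocket floor (within 1.8 mm) and level with the tray within 3 degrees, at rest; the lid stands 45 degrees open, within 7 degrees; the dimmer's white mark is within 7 degrees of the top ((horizontal distance between coaster1_center and pocket1 below 0.004 m or horizontal distance between coaster1_center and pocket2 below 0.004 m or horizontal distance between coaster1_center and pocket3 below 0.004 m or horizontal distance between coaster1_center and pocket4 below 0.004 m) and z of coaster1_center in the frame of pocket1 between 0.0042 and 0.0078 m and angle between the z axis of each of coaster1_center, coaster2_center, coaster3_center, coaster4_center and the z axis of pocket1, either way round below 0.05 rad and angle between the x axis of each of coaster1_center, coaster2_center, coaster3_center, coaster4_center and the x axis of pocket1, either way round below 0.1 rad and (horizontal distance between coaster2_center and pocket1 below 0.004 m or horizontal distance between coaster2_center and pocket2 below 0.004 m or horizontal distance between coaster2_center and pocket3 below 0.004 m or horizontal distance between coaster2_center and pocket4 below 0.004 m) and z of coaster2_center in the frame of pocket1 between 0.0042 and 0.0078 m and (horizontal distance between coaster3_center and pocket1 below 0.004 m or horizontal distance between coaster3_center and pocket2 below 0.004 m or horizontal distance between coaster3_center and pocket3 below 0.004 m or horizontal distance between coaster3_center and pocket4 below 0.004 m) and z of coaster3_center in the frame of pocket1 between 0.0042 and 0.0078 m and (horizontal distance between coaster4_center and pocket1 below 0.004 m or horizontal distance between coaster4_center and pocket2 below 0.004 m or horizontal distance between coaster4_center and pocket3 below 0.004 m or horizontal distance between coaster4_center and pocket4 below 0.004 m) and z of coaster4_center in the frame of pocket1 between 0.0042 and 0.0078 m and linear speed of each of coaster1, coaster2, coaster3, coaster4 below 0.02 m/s and value of joint lid between 0.665 and 0.905 rad and value of joint dimmer between 0.77 and 1.03 rad); the robot touches nothing.
It fails at once if one of the other things on the bench (jar, cups, brush, awl, offcut, saucer) is pushed more than 6 cm from its place (distance of any of wax_jar, cup_a, cup_b, brush, awl, offcut, saucer from where it was at the start of the episode above 0.06 m).
Of coaster1, coaster2, coaster3, coaster4 only 2 to 4 are there at a start; the rules pass over those that are not, and their reading is None.
At some moment in a run one of coaster1, coaster2, coaster3, coaster4 may be knocked a few centimetres aside while the robot is not near it.
Once in a run the grip may slacken for a moment while it holds something.
It also fails if it takes over 210 s, if anything falls off the work surface, if the arm or the gripper's body presses on something with over 40 N, if the wrist force passes 120 N, or if a joint passes its speed limit or range.

## Working session

There is one attempt and no reset: what is moved stays moved. The work goes in short steps, Python scripts to look and compute and a tool call to move; the robot and the scene stay as the last step left them, time stands still between calls to the robot, and variables do not carry over. Pictures are saved under pics/ and viewed, at most 14 in all, crops included, and the job is handed in when it is done.

Besides the shell and the picture viewer there is one more tool, called after ">>>" in YAML: its name, and indented under it one key for each argument. send_rows: Moves the arm, as the interface text tells. Its arguments: {"type":"object","properties":{"commands":{"type":"string"},"grip_force":{"type":"number"}},"required":["commands"]}

```bash
mkdir -p pics; ls; cat > h.py <<'E'
import numpy as np, cv2
from station import readout, cams, sign_off
def snap(n,f):
    s=cams.snapshot(n); np.savez('pics/'+f+'.npz',**{k:np.array(s[k]) for k in s}); cv2.imwrite('pics/'+f+'.png',s['pixels'][:,:,::-1]); return s
def load(f): return dict(np.load('pics/'+f+'.npz'))
def ray(s,px):
    u=cv2.undistortPoints(np.array(px,float).reshape(-1,1,2),s['intrinsics'],s['dist']).reshape(-1,2)
    return (np.c_[u,np.ones(len(u))])@np.array(s['rotation']).T
def onz(s,px,z):
    d=ray(s,px); e=np.array(s['eye']); return e+d*((z-e[2])/d[:,2])[:,None]
def proj(s,P):
    R=np.array(s['rotation']); P=np.array(P,float).reshape(-1,3); r=R.T; 
    return cv2.projectPoints(P,cv2.Rodrigues(r)[0],-r@np.array(s['eye']),s['intrinsics'],s['dist'])[0].reshape(-1,2)
E
python3 - <<'E'
from h import *
np.set_printoptions(precision=3,suppress=True)
for n in('scene','top'):
    s=snap(n,n+'0'); print(n,s['eye'],np.array(s['rotation']).tolist())
print(readout.sense())
E
```

```text
pics
scene [ 1.039 -0.884  0.994] [0.8907080859662341, 0.23702882366223618, -0.09822442377054184, -0.37524446021574953]
top [ 0.422 -0.057  1.504] [0.7122797328906849, -0.700440209071396, 0.028493690521051968, -0.03506002324135043]
{'t': 0.1, 'q': array([ 1.029,  0.528,  1.434, -0.   ,  1.181, -0.178]), 'qd': array([-0.   , -0.002, -0.002, -0.001,  0.   ,  0.002]), 'tau': array([ -0.   , -44.33 , -17.859,  -0.   ,   0.004,  -0.   ]), 'tcp_pos': array([0.222, 0.584, 0.238]), 'tool_rot': array([ 0.181,  0.984, -0.001, -0.   ]), 'force': array([0.307, 0.402, 0.345]), 'ft_torque': array([0.048, 0.023, 0.03 ]), 'gripper_force': 0.0, 'finger_gap': 1.004579076680642}
```

```bash
sed -i 's/^import numpy.*/&\nfrom scipy.spatial.transform import Rotation as Ro/; s/np.array(s\[.rotation.\])/Ro.from_quat(s["rotation"]).as_matrix()/' h.py; python3 -c "
from h import *
print(onz(load('top0'),[[320,200]],0), proj(load('top0'),[[.5,0,0]]))"
```

```text
[[ 0.57909047 -0.04134322  0.        ]] [[306.38920684 224.86592649]]
```

View pics/top0.png

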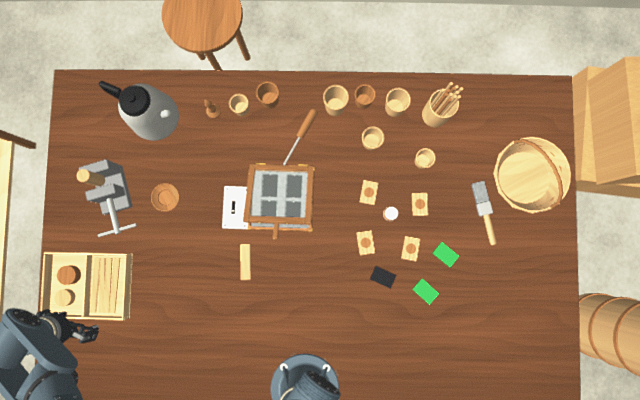

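View pics/scene0.png

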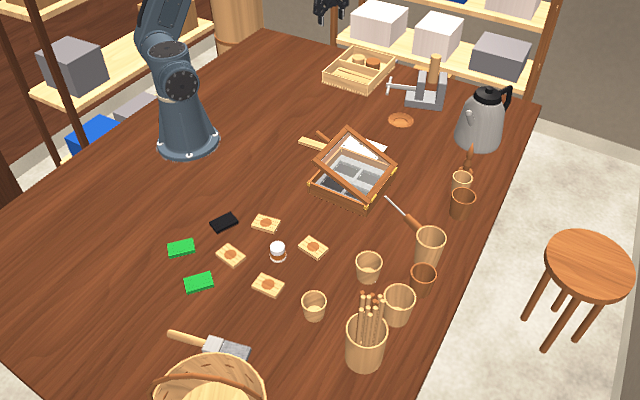

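Candidates for coasters (top picture): bamboo with brown spots at (369,192), (420,204), (366,243), (411,248). Look-alikes are black at (383,277) and green at (446,254) and (426,291), and the offcut is at (245,262). The jar is at (391,213). I choose the four spotted bamboo ones.

```bash
python3 - <<'E'
from h import *
np.set_printoptions(precision=3,suppress=True)
s=load('top0')
print(onz(s,[[369,192],[420,204],[366,243],[411,248]],.012))
print('jar',onz(s,[[391,213]],.04),'offcut',onz(s,[[245,262]],.01), 'saucer',onz(s,[[165,197]],.01),'awl',onz(s,[[285,163],[312,112]],.01))
print('deck corners',onz(s,[[224,186],[222,229],[248,229]],.045))
print('wheel',onz(s,[[233,207]],.05)); print('hinge ends',onz(s,[[249,164],[312,164]],.052))
print('pull tip',onz(s,[[275,237]],.15),s['intrinsics'])
im=s['pixels'][145:250,205:330,::-1]; im2=s['pixels'][170:310,340:480,::-1]
a=cv2.resize(im,(500,420),interpolation=cv2.INTER_CUBIC)
cv2.imwrite('pics/c.png',a)
w=snap('wrist','w0'); print(w['eye'],w['rotation'],w['intrinsics'])
E
```

```text
[[ 0.605 -0.194  0.012]
 [ 0.57  -0.354  0.012]
 [ 0.446 -0.186  0.012]
 [ 0.433 -0.326  0.012]]
jar [[ 0.539 -0.26   0.04 ]] offcut [[0.381 0.188 0.01 ]] saucer [[0.58  0.447 0.01 ]] awl [[ 0.694  0.071  0.01 ]
 [ 0.86  -0.011  0.01 ]]
deck corners [[0.613 0.254 0.045]
 [0.481 0.256 0.045]
 [0.482 0.176 0.045]]
wheel [[0.548 0.223 0.05 ]]
hinge ends [[ 0.681  0.178  0.052]
 [ 0.684 -0.015  0.052]]
pull tip [[0.456 0.082 0.15 ]] [[479.94    0.    319.921]
 [  0.    479.94  206.825]
 [  0.      0.      1.   ]]
[0.157 0.61  0.373] [0.815 0.562 0.079 0.117] [[327.052   0.    317.689]
 [  0.    327.052 199.969]
 [  0.      0.      1.   ]]
```

View pics/c.png

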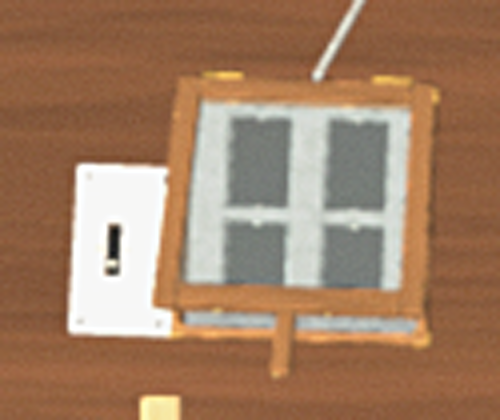

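The picture shows the lid ajar with its pull tip at about (275,238) in the top view. The wheel is at (233,207) with its mark on the near side, and the case yaw is slightly negative. Next I turn the tool and move towards the case for a wrist look.

>>> send_rows:
  commands: "85 0 0 0 -1;85 0 0 0 -1;85 0 0 0 -1;85 0 0 0 -1;85 0 0 0 -.5;85 -.5 -.98 -.12 0;85 -.5 -.98 -.12 0;85 -.5 -.98 -.12 0;85 -.5 -.98 -.12 0;85 -.5 -.98 -.12 0;85 -.5 -.98 -.12 0;85 -.5 -.98 -.12 0;85 -.5 -.98 -.12 0;85 -.5 -.98 -.12 0;85 -.5 -.98 -.12 0;85 -.5 -.98 -.12 0;85 -.5 -.98 -.12 0;85 -.5 -.98 -.12 0;85 -.5 -.98 -.12 0;85 -.5 -.98 -.12 0"

```text
t: 1.82
tcp_pos: [0.3576, 0.2819, 0.2753]
tool_rot: [0.025, 1.0, -0.0, -0.0]
force: [0.2, 0.4, 0.7]
finger_gap: 0.996
gripper_force: 0.0
```

>>> send_rows:
  commands: "85 -.5 -.98 -.12 0;85 -.5 -.98 -.12 0;85 -.5 -.98 -.12 0;85 -.5 -.98 -.12 0;85 -.5 -.98 -.12 0;85 -.5 -.98 -.12 0;85 -.5 -.98 -.12 0;85 -.5 -.98 -.12 0;85 -.5 -.98 -.12 0;85 0 0 0 0;85 0 0 0 0"

```text
t: 2.73
tcp_pos: [0.4389, 0.1017, 0.2968]
tool_rot: [0.026, 1.0, 0.0, -0.0]
force: [0.3, -0.5, -0.1]
finger_gap: 0.993
gripper_force: 0.0
```

```bash
python3 - <<'E'
from h import *
np.set_printoptions(precision=4,suppress=True)
w=snap('wrist','w1'); R=Ro.from_quat(w['rotation']).as_matrix(); s=readout.sense();print(w['eye'],R,s['tcp_pos'],Ro.from_quat(s['tool_rot']).as_matrix()); print(w['dist'],proj(w,[[.585,.08,.045],s['tcp_pos']]))
E
```

```text
[0.3689 0.1059 0.4313] [[ 0.0531  0.959   0.2784]
 [ 0.9986 -0.0509 -0.015 ]
 [-0.0002  0.2788 -0.9603]] [0.4383 0.1024 0.2966] [[-0.9987  0.0508 -0.0011]
 [ 0.0508  0.9987  0.0005]
 [ 0.0011  0.0005 -1.    ]]
[0.0182 0.     0.     0.     0.    ] [[306.8219 276.507 ]
 [318.0794 264.2759]]
```

View pics/w1.png

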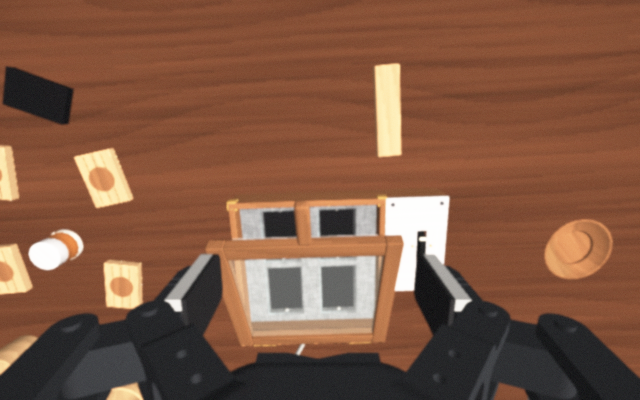

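Wrist view: front rim runs from about (229,203) to (386,198). The deck corners are (449,196) and (446,291), the pull runs through (303,205–240), and the wheel mark is near (423,239).

```bash
python3 - <<'E'
from h import *
np.set_printoptions(precision=4,suppress=True)
w=load('w1')
P=onz(w,[[229,203],[384,198],[449,196],[446,291],[241,346],[386,341]],.045);print(P)
for a,b in((0,1),(2,3),(4,5)): 
    d=P[a]-P[b]; print(np.degrees(np.arctan2(d[1],d[0])),np.hypot(*d[:2]))
# pull tip/base search: intersect with hinge circle
for th in(.35,.4,.45,.5,.55):
  print(th,proj(w,[[.683-.246*np.cos(th),.08,.052+.246*np.sin(th)],[.683-.196*np.cos(th),.08,.052+.196*np.sin(th)]]).ravel())
g=cv2.cvtColor(w['pixels'],cv2.COLOR_RGB2GRAY)
c=np.vstack([cv2.resize(w['pixels'][185:355,205:460,::-1],None,fx=3,fy=3,interpolation=cv2.INTER_CUBIC)]); cv2.imwrite('pics/c2.png',c)
E
```

```text
[[ 0.479  -0.0094  0.045 ]
 [ 0.4827  0.1812  0.045 ]
 [ 0.4843  0.2604  0.045 ]
 [ 0.616   0.2638  0.045 ]
 [ 0.6886 -0.0191  0.045 ]
 [ 0.6911  0.1844  0.045 ]]
-91.11329387411988 0.19067981219956148
-178.49459985016415 0.1317033618383543
-90.70528963039385 0.2035492139804373
0.35 [294.8626 198.6118 299.2918 237.9006]
0.4 [294.3743 206.8394 299.0431 244.7602]
0.45 [293.9186 216.1458 298.8245 252.291 ]
0.5 [293.5016 226.5764 298.6393 260.4994]
0.55 [293.1301 238.1683 298.4908 269.3856]
```

View pics/c2.png

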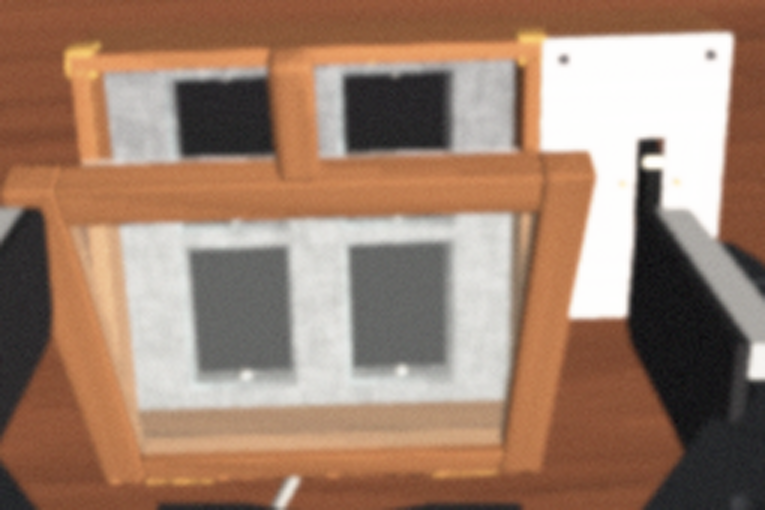

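>>> send_rows:
  commands: "85 0 0 0 -.45;85 -.19 -.08 .96 0;85 -.19 -.08 .96 0;85 -.19 -.08 .96 0;85 -.19 -.08 .96 0;85 -.19 -.08 .96 0;85 -.19 -.08 .96 0;85 -.19 -.08 .96 0;85 -.19 -.08 .96 0;85 -.19 -.08 .96 0;85 0 0 0 0;10 0 0 0 0;10 0 0 0 0;10 0 0 0 0;10 0 0 0 0;10 0 0 0 0;10 0 0 0 0;10 0 0 0 0;10 0 0 0 0"
  grip_force: 25

```text
t: 4.37
tcp_pos: [0.4728, 0.0858, 0.1248]
tool_rot: [0.008, 1.0, -0.001, 0.0]
force: [-1.3, -7.3, 3.2]
finger_gap: 0.159
gripper_force: 30.3
```

```bash
python3 -c "
import numpy as np
t=np.linspace(.383,1.6,21);x=-.2245*np.cos(t);z=.2245*np.sin(t)
print(' '.join('%.2f/%.2f;'%(-a/.02,-b/.02) for a,b in zip(np.diff(x),np.diff(z))))"
```

```text
-0.27/-0.63; -0.31/-0.61; -0.35/-0.59; -0.38/-0.57; -0.42/-0.54; -0.45/-0.51; -0.48/-0.49; -0.51/-0.46; -0.54/-0.42; -0.56/-0.39; -0.58/-0.36; -0.60/-0.32; -0.62/-0.28; -0.64/-0.24; -0.65/-0.21; -0.66/-0.17; -0.67/-0.12; -0.68/-0.08; -0.68/-0.04; -0.68/-0.00;
```

>>> send_rows:
  commands: "10 -.27 -.05 -.63 0;10 -.31 -.05 -.61 0;10 -.35 0 -.59 0;10 -.38 0 -.57 0;10 -.42 0 -.54 0;10 -.45 0 -.51 0;10 -.48 0 -.49 0;10 -.51 0 -.46 0;10 -.54 0 -.42 0;10 -.56 0 -.39 0;10 0 0 0 0"

```text
t: 5.28
tcp_pos: [0.5587, 0.084, 0.2287]
tool_rot: [0.009, 1.0, 0.0, -0.0]
force: [0.1, 1.7, -0.5]
finger_gap: 0.155
gripper_force: 31.9
```

>>> send_rows:
  commands: "10 -.58 0 -.36 0;10 -.6 0 -.32 0;10 -.62 0 -.28 0;10 -.64 0 -.24 0;10 -.65 0 -.21 0;10 -.66 0 -.17 0;10 -.67 0 -.12 0;10 -.68 0 -.08 0;10 -.68 0 -.04 0;10 -.68 0 0 0;10 0 0 0 0;10 0 0 0 0;10 0 0 0 0"

```text
t: 6.37
tcp_pos: [0.6862, 0.0815, 0.2632]
tool_rot: [0.009, 1.0, 0.0, -0.001]
force: [2.2, -0.3, -7.4]
finger_gap: 0.161
gripper_force: 30.0
```

>>> send_rows:
  commands: "40 0 0 0 0;40 0 0 0 0;40 0 0 0 0;40 0 0 -1 0;40 0 0 -1 0;40 0 0 -1 0;40 0 0 -1 0;40 .4 0 0 0;40 1 -.4 0 0;40 1 -1 0 0;85 1 -1 0 0;85 1 -1 0 0;85 1 -1 0 0;85 1 -1 0 0;85 1 -1 0 0;85 1 -1 0 0;85 1 -1 0 0;85 1 -1 0 0;85 1 -1 0 0;85 1 -1 0 0"

```text
t: 8.03
tcp_pos: [0.4333, -0.1423, 0.3447]
tool_rot: [0.009, 1.0, -0.0, 0.0]
force: [0.7, -1.4, 0.0]
finger_gap: 0.997
gripper_force: 0.0
```

>>> send_rows:
  commands: "85 .8 -1 0 0;85 .8 -1 0 0;85 0 -1 0 0;85 0 -1 0 0;85 0 -1 0 0;85 0 -1 0 0;85 0 0 0 0;85 0 0 0 0;85 0 0 0 0"

```text
t: 8.78
tcp_pos: [0.4003, -0.2603, 0.3445]
tool_rot: [0.009, 1.0, 0.001, -0.0]
force: [-0.1, 0.1, -0.4]
finger_gap: 1.002
gripper_force: 0.0
```

```bash
cat >> h.py <<'E'
def coasters(s,z=.012,amin=800,amax=1e5):
    hsv=cv2.cvtColor(s['pixels'],cv2.COLOR_RGB2HSV); 
    m=((hsv[...,2]>195)&(hsv[...,1]>40)&(hsv[...,1]<150)&(hsv[...,0]<40)).astype(np.uint8)
    m=cv2.morphologyEx(m,cv2.MORPH_OPEN,np.ones((3,3)))
    out=[]
    for c in cv2.findContours(m,cv2.RETR_EXTERNAL,cv2.CHAIN_APPROX_NONE)[0]:
        if not amin<cv2.contourArea(c)<amax: continue
        P=onz(s,c.reshape(-1,2),z)[:,:2]*1000
        (cx,cy),(w,h),a=cv2.minAreaRect(P.astype(np.float32))
        if w<h: w,h,a=h,w,a+90
        out.append((np.round([cx,cy,w,h,(a+90)%180-90],1).tolist(),c.reshape(-1,2).mean(0).round().tolist()))
    return out
E
python3 - <<'E'
from h import *
np.set_printoptions(precision=4,suppress=True)
w=snap('wrist','w2'); t=snap('top','t2'); print(readout.sense()['tcp_pos'],w['eye'])
for o in coasters(w): print(o)
for o in coasters(t,amin=200): print('t',o)
a=w['pixels'][:,:,::-1]; b=cv2.resize(t['pixels'][140:240,215:335,::-1],(640,533),interpolation=cv2.INTER_CUBIC)
cv2.imwrite('pics/c3.png',b)
E
```

```text
[ 0.4006 -0.2601  0.3446] [ 0.3302 -0.2586  0.4789]
([642.7, -724.0, 257.8, 149.9, -65.6], [47.0, 310.0])
([602.8, -188.9, 76.4, 48.2, -9.8], [364.0, 281.0])
([569.5, -348.1, 74.6, 49.6, 2.3], [264.0, 263.0])
([595.4, 108.4, 214.8, 212.9, -0.9], [568.0, 249.0])
([446.9, -180.3, 73.0, 48.3, 9.7], [372.0, 186.0])
([430.9, -319.6, 73.5, 49.1, -9.6], [277.0, 177.0])
t ([138.4, -998.9, 144.4, 69.9, -1.5], [630.0, 346.0])
t ([155.5, -925.1, 158.7, 77.3, 7.5], [606.0, 341.0])
t ([172.7, -865.2, 144.9, 45.4, 8.8], [586.0, 335.0])
t ([303.6, 616.8, 194.0, 110.4, -0.2], [107.0, 284.0])
t ([300.9, 742.8, 201.1, 111.8, 0.4], [68.0, 284.0])
t ([382.8, 187.6, 108.2, 31.0, 1.8], [245.0, 261.0])
t ([448.0, -183.9, 72.0, 49.0, 9.9], [365.0, 242.0])
t ([570.4, -352.4, 69.7, 47.0, -0.0], [419.0, 204.0])
t ([605.3, -192.5, 72.6, 48.8, -9.0], [368.0, 192.0])
t ([716.4, -369.9, 63.6, 57.5, -89.0], [425.0, 159.0])
t ([573.1, 965.1, 378.1, 37.1, 4.6], [3.0, 196.0])
t ([681.7, -712.0, 242.4, 219.7, 74.2], [532.0, 171.0])
t ([775.7, -207.5, 75.3, 58.9, -38.6], [373.0, 138.0])
t ([862.9, -418.5, 114.8, 75.4, 89.0], [439.0, 112.0])
t ([892.5, -285.1, 92.3, 57.9, -45.8], [398.0, 102.0])
t ([897.6, -91.1, 97.0, 57.1, -32.1], [337.0, 100.0])
t ([859.3, -952.4, 429.6, 222.0, -3.1], [608.0, 121.0])
```

View pics/w2.png

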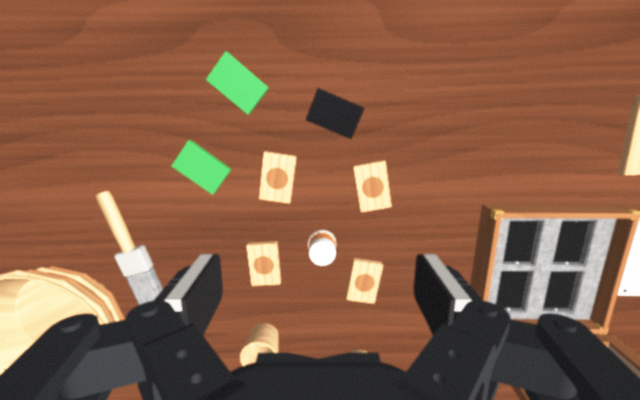

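View pics/c3.png

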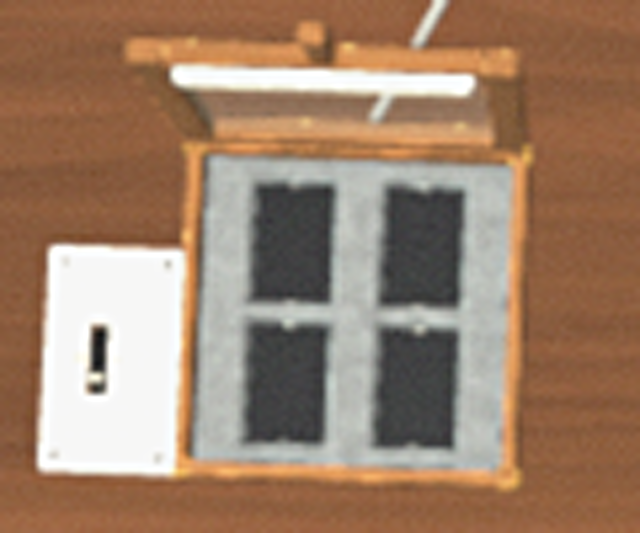

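Wrist view: the four coasters are at (364,281), (264,263), (372,186) and (277,177). The jar is at (322,247), and the black and green pieces lie above. The lid is up with all four pockets empty. Next I pick the near-left coaster (372,186), about (0.447,-0.182).

>>> send_rows:
  commands: "85 0 0 0 -.9;85 0 0 0 -.9;85 0 0 0 -.9;85 -.74 .86 1 0;85 -.74 .86 1 0;85 -.74 .86 1 0;85 -.74 .86 1 0;85 0 0 1 0;85 0 0 1 0;85 0 0 1 0;85 0 0 1 0;85 0 0 1 0;85 0 0 1 0;85 0 0 1 0;85 0 0 1 0;85 0 0 1 0;85 0 0 1 0;85 0 0 1 0;85 0 0 0 0"

```text
t: 10.47
tcp_pos: [0.4461, -0.1817, 0.0423]
tool_rot: [-0.086, 0.996, 0.002, -0.002]
force: [-0.3, -0.1, -0.6]
finger_gap: 0.993
gripper_force: 0.0
```

>>> send_rows:
  commands: "85 0 0 1 0;85 0 0 .5 0;85 0 0 .23 0;42 0 0 0 0;42 0 0 0 0;42 0 0 0 0;42 0 0 0 0;42 0 0 0 0;42 0 0 0 0;42 0 0 0 0;42 0 0 0 0"
  grip_force: 40

```text
t: 11.38
tcp_pos: [0.448, -0.1838, 0.0113]
tool_rot: [-0.085, 0.996, -0.001, 0.001]
force: [-0.1, 0.6, 6.7]
finger_gap: 0.523
gripper_force: 41.1
```

>>> send_rows:
  commands: "54 0 0 0 0;54 0 0 0 0;54 0 0 -.35 0;54 0 0 0 0;42 0 0 0 0;42 0 0 0 0;42 0 0 0 0;42 0 0 0 0;42 0 0 0 0"

```text
t: 12.13
tcp_pos: [0.448, -0.1839, 0.0182]
tool_rot: [-0.085, 0.996, -0.001, 0.001]
force: [-0.1, 0.1, 9.7]
finger_gap: 0.494
gripper_force: 5.1
```

>>> send_rows:
  commands: "60 0 0 0 0;60 0 0 0 0;60 0 0 .3 0;60 0 0 0 0;42 0 0 0 0;42 0 0 0 0;42 0 0 0 0;42 0 0 0 0;42 0 0 0 0;42 0 0 0 0"

```text
t: 12.97
tcp_pos: [0.4476, -0.1836, 0.0111]
tool_rot: [-0.085, 0.996, 0.0, -0.0]
force: [-0.5, -0.1, -0.8]
finger_gap: 0.522
gripper_force: 40.8
```

>>> send_rows:
  commands: "42 0 0 -.5 0;42 0 0 -1 0;42 0 0 -1 0;42 0 0 -1 .9;42 0 0 -1 .9;42 0 0 -1 .9;42 -.705 .955 -.93 0;42 -.705 .955 -.93 0;42 -.705 .955 -.93 0;42 -.705 .955 -.93 0;42 -.705 .955 -.93 0;42 -.705 .955 -.93 0;42 -.705 .955 -.93 0;42 -.705 .955 -.93 0;42 -.705 .955 -.93 0;42 -.705 .955 -.93 0;42 -.705 .955 -.93 0;42 -.705 .955 -.93 0;42 -.705 .955 -.93 0;42 -.705 .955 -.93 0"

```text
t: 14.63
tcp_pos: [0.6493, 0.0813, 0.3831]
tool_rot: [0.009, 1.0, -0.0, -0.0]
force: [1.7, -1.0, -0.3]
finger_gap: 0.522
gripper_force: 45.0
```

>>> send_rows:
  commands: "42 0 0 0 0;42 0 0 0 0;42 0 0 0 0"

```text
t: 14.88
tcp_pos: [0.6485, 0.08, 0.3809]
tool_rot: [0.009, 1.0, -0.0, -0.001]
force: [1.0, -0.4, -0.3]
finger_gap: 0.519
gripper_force: 45.0
```

```bash
python3 - <<'E'
from h import *
np.set_printoptions(precision=4,suppress=True)
w=snap('wrist','w3'); print(readout.sense()['tcp_pos'],readout.sense()['tool_rot'],readout.sense()['finger_gap'],w['eye'])
E
```

```text
[0.6483 0.0796 0.3804] [ 0.0094  1.     -0.0002 -0.0016] 0.5207885768866188 [0.5786 0.0819 0.5155]
```

View pics/w3.png

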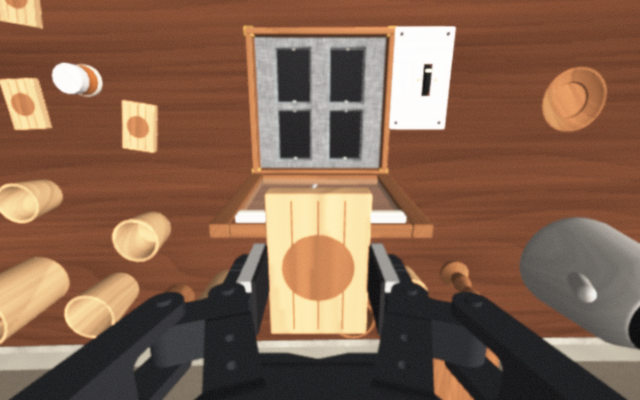

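The wrist view shows the coaster square in the hand, about (265–371, 190–334). The pockets are at (294,75), (347,75), (295,134) and (346,134), and the wheel is at (427,80).

```bash
python3 - <<'E'
from h import *
np.set_printoptions(precision=2,suppress=True)
w=load('w3'); im=w['pixels']; g=cv2.GaussianBlur(cv2.cvtColor(im,cv2.COLOR_RGB2GRAY),(3,3),0)
m=(g<95).astype(np.uint8); m[:, :255]=0; m[:,385:]=0; m[170:]=0; m[:36]=0
C=[]
for c in cv2.findContours(m,cv2.RETR_EXTERNAL,cv2.CHAIN_APPROX_NONE)[0]:
    if cv2.contourArea(c)<600: continue
    P=onz(w,c.reshape(-1,2),.02)[:,:2]*1000; r=cv2.minAreaRect(P.astype(np.float32)); print(np.array(r[0]),r[1:]); C.append(r[0])
C=np.array(C); print('mean',C.mean(0))
hi=C[C[:,0]>C[:,0].mean()];lo=C[C[:,0]<C[:,0].mean()]
d=hi.mean(0)-lo.mean(0); l=C[C[:,1]>C[:,1].mean()].mean(0)-C[C[:,1]<C[:,1].mean()].mean(0)
print('dx',np.hypot(*d),np.degrees(np.arctan2(d[1],d[0])),'dy',np.hypot(*l),np.degrees(np.arctan2(-l[0],l[1])))
# deck
m=((im.min(2)>225)).astype(np.uint8); m[:,:392]=0;m[:,470:]=0;m[140:]=0
c=max(cv2.findContours(m,cv2.RETR_EXTERNAL,cv2.CHAIN_APPROX_NONE)[0],key=cv2.contourArea)
print('deck',cv2.minAreaRect((onz(w,c.reshape(-1,2),.045)[:,:2]*1000).astype(np.float32)))
# coaster in hand
hsv=cv2.cvtColor(im,cv2.COLOR_RGB2HSV); h=((hsv[...,2]>190)&(hsv[...,1]>40)&(hsv[...,1]<150)).astype(np.uint8)*255
h[:, :262]=0;h[:,374:]=0;h[:180]=0
t=readout.sense()['tcp_pos']
from collections import Counter
cols=[np.flatnonzero(h[r]).min(initial=999) for r in(200,230)],[np.flatnonzero(h[r]).max(initial=0) for r in(200,230)]
rows=[(np.flatnonzero(h[:,k]).min(initial=999),np.flatnonzero(h[:,k]).max(initial=0)) for k in(275,285,345,355,362)]
print(cols,rows)
top=np.median([a for a,b in rows]);bot=np.median([b for a,b in rows])
E=onz(w,[[cols[0][1],230],[cols[1][1],230],[318,top-.5],[318,bot+.5]],t[2]+.001)*1000
print(E,t*1000)
E
```

```text
[620.62 121.55] ((45.96826171875, 67.2850112915039), 88.89838409423828)
[619.18  45.69] ((44.190128326416016, 67.45281982421875), 88.7240219116211)
[538.57 123.14] ((45.90749740600586, 68.87464141845703), 88.28311920166016)
[536.47  47.49] ((44.700618743896484, 70.0572280883789), 88.46881866455078)
mean [578.71  84.47]
dx 82.39827258189396 -1.177946606307647 dy 75.77405445969082 -1.3371652384137014
deck ((547.9722290039062, 220.39715576171875), (76.04426574707031, 127.32156372070312), 88.77787017822266)
([np.int64(265), np.int64(262)], [np.int64(372), np.int64(373)]) [(np.int64(180), np.int64(333)), (np.int64(180), np.int64(333)), (np.int64(180), np.int64(336)), (np.int64(180), np.int64(333)), (np.int64(180), np.int64(334))]
[[630.48  56.37 381.42]
 [631.39 104.97 381.42]
 [608.33  81.32 381.42]
 [684.2   79.89 381.42]] [648.31  79.58 380.42]
```

```bash
python3 - <<'E'
from h import *
np.set_printoptions(precision=2,suppress=True)
w=load('t2'); k=4; im=cv2.resize(w['pixels'],None,fx=k,fy=k,interpolation=cv2.INTER_CUBIC); g=cv2.GaussianBlur(cv2.cvtColor(im,cv2.COLOR_RGB2GRAY),(5,5),0)
def px(c): return (c.reshape(-1,2)+.5)/k-.5
m=(g<95).astype(np.uint8); M=np.zeros_like(m); M[172*k:226*k,255*k:308*k]=1; m*=M
C=[]
for c in cv2.findContours(m,cv2.RETR_EXTERNAL,cv2.CHAIN_APPROX_NONE)[0]:
    if cv2.contourArea(c)<1500: continue
    P=onz(w,px(c),.02)[:,:2]*1000; r=cv2.minAreaRect(P.astype(np.float32)); print(np.array(r[0]),r[1:]); C.append(r[0])
print(np.mean(C,0))
m=((im.min(2)>215)).astype(np.uint8);M[:]=0;M[180*k:235*k,218*k:250*k]=1;m*=M
c=max(cv2.findContours(m,cv2.RETR_EXTERNAL,cv2.CHAIN_APPROX_NONE)[0],key=cv2.contourArea)
print('deck',cv2.minAreaRect((onz(w,px(c),.045)[:,:2]*1000).astype(np.float32)))
# wrist w3 measurement of remaining coasters' spots, and top
for n in('w3','t2'):
  for o in coasters(load(n),amin=200,amax=2500): 
    if o[0][0]<640 and o[0][1]<0 and o[0][3]>35: print(n,o)
E
```

```text
[536.91  43.28] ((45.04290771484375, 68.1383056640625), 88.5610122680664)
[538.77 119.04] ((44.766883850097656, 67.94959259033203), 89.17216491699219)
[619.85  41.43] ((44.49700927734375, 68.69548034667969), 88.89090728759766)
[621.   117.38] ((44.95500564575195, 67.77766418457031), 89.094970703125)
[579.13  80.28]
deck ((548.5613403320312, 216.5564422607422), (77.61287689208984, 128.94366455078125), 88.94739532470703)
w3 ([604.6, -186.6, 71.5, 50.7, -9.9], [139.0, 126.0])
w3 ([570.1, -344.1, 70.6, 55.4, 2.4], [25.0, 103.0])
t2 ([138.4, -998.9, 144.4, 69.9, -1.5], [630.0, 346.0])
t2 ([155.5, -925.1, 158.7, 77.3, 7.5], [606.0, 341.0])
t2 ([172.7, -865.2, 144.9, 45.4, 8.8], [586.0, 335.0])
t2 ([448.0, -183.9, 72.0, 49.0, 9.9], [365.0, 242.0])
t2 ([570.4, -352.4, 69.7, 47.0, -0.0], [419.0, 204.0])
t2 ([605.3, -192.5, 72.6, 48.8, -9.0], [368.0, 192.0])
```

>>> send_rows:
  commands: "42 .7 .95 0 0;42 .7 .96 0 0;42 0 0 1 0;42 0 0 1 0;42 0 0 1 0;42 0 0 1 0;42 0 0 1 0;42 0 0 1 0;42 0 0 1 0;42 0 0 1 0;42 0 0 1 0;42 0 0 1 0;42 0 0 1 0;42 0 0 1 0;42 0 0 1 0;42 0 0 1 0;42 0 0 1 0;42 0 0 1 0;42 0 0 0 0;42 0 0 0 0"

```text
t: 16.6
tcp_pos: [0.6205, 0.1179, 0.0601]
tool_rot: [0.01, 1.0, -0.0, -0.002]
force: [-0.2, 0.0, 0.5]
finger_gap: 0.519
gripper_force: 45.0
```

>>> send_rows:
  commands: "42 0 .02 .5 0;42 0 0 .4 0;42 0 0 .3 0;42 0 0 .3 0;42 0 0 0 0;42 0 0 0 0"

```text
t: 17.1
tcp_pos: [0.6225, 0.1193, 0.0314]
tool_rot: [0.009, 1.0, -0.0, -0.0]
force: [0.0, 0.7, -0.7]
finger_gap: 0.523
gripper_force: 45.0
```

>>> send_rows:
  commands: "42 0 0 .12 0;42 0 0 0 0;42 0 0 0 0;42 0 0 0 0"

```text
t: 17.43
tcp_pos: [0.6231, 0.1197, 0.03]
tool_rot: [0.009, 1.0, 0.0, 0.001]
force: [-1.2, 1.2, 5.9]
finger_gap: 0.518
gripper_force: 45.6
```

```bash
python3 -c "
from h import *
w=snap('wrist','w4');print(readout.sense()['tcp_pos'])
cv2.imwrite('pics/c4.png',cv2.resize(w['pixels'][100:400,160:480,::-1],(640,600)))"
```

```text
[0.62307286 0.11973213 0.03003508]
```

View pics/c4.png

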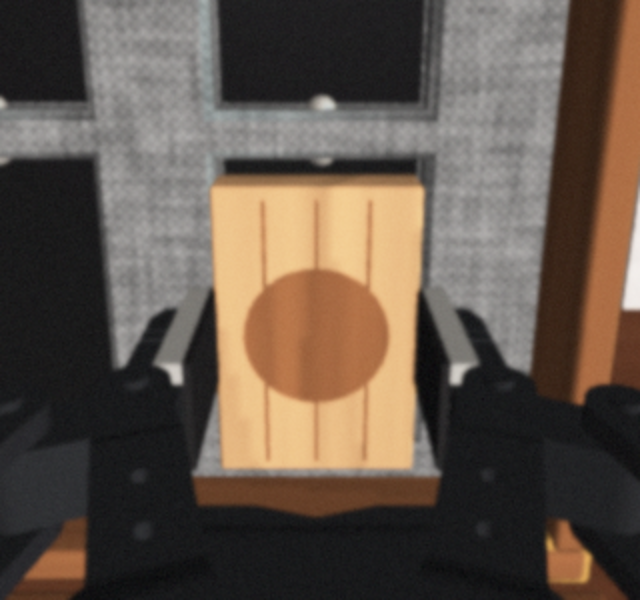

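```bash
python3 - <<'E'
from h import *
np.set_printoptions(precision=2,suppress=True)
w=load('w4'); f=lambda u,v:[160+u/2,100+v/2]
print('pocket3 near edge outer',onz(w,[f(318,154)],.02)*1000)
print('pocket1 far edge outer/inner, ball',onz(w,[f(318,116),f(318,104)],.02)*1000)
print('pocket1 L/R outer',onz(w,[f(208,60),f(439,60)],.02)*1000)
print('pocket3 R outer',onz(w,[f(436,180)],.02)*1000)
print('coaster near bottom edge',onz(w,[f(318,175)],.019)*1000, 'top edges',onz(w,[f(318,187),f(318,468),f(213,190),f(423,190)],.031)*1000)
E
```

```text
pocket3 near edge outer [[584.12 121.52  20.  ]]
pocket1 far edge outer/inner, ball [[575.53 121.68  20.  ]
 [572.88 121.73  20.  ]]
pocket1 L/R outer [[562.93  98.13  20.  ]
 [563.91 148.04  20.  ]]
pocket3 R outer [[590.7  148.28  20.  ]]
coaster near bottom edge [[589.25 121.43  19.  ]] top edges [[588.84 121.39  31.  ]
 [658.84 120.1   31.  ]
 [589.06  99.19  31.  ]
 [589.93 143.56  31.  ]]
```

Close view: the near end of the coaster is about 2.5 mm too far from the near pocket edge, and it sits about 1 mm too far to the right. I'll correct both.

>>> send_rows:
  commands: "42 0 0 -.15 0;42 .12 .05 0 0;42 0 0 0 0;42 0 0 0 0;42 0 0 .15 0;42 0 0 .1 0;42 0 0 0 0;42 0 0 0 0"

```text
t: 18.15
tcp_pos: [0.6201, 0.1202, 0.0268]
tool_rot: [0.009, 1.0, -0.0, -0.0]
force: [-0.2, 0.9, 0.1]
finger_gap: 0.52
gripper_force: 45.0
```

>>> send_rows:
  commands: "56 0 0 0 0;56 0 0 0 0;56 0 0 0 0;56 0 0 -1 0;56 0 0 -.2 0;0 0 0 0 0;0 0 0 0 0;0 0 0 0 0;0 0 0 0 0;0 0 0 0 0;0 0 0 .3 0;0 0 0 .2 0;0 0 0 .1 0;0 0 0 .1 0;0 0 0 .05 0;0 0 0 .05 0;0 0 0 0 0"
  grip_force: 20

```text
t: 19.57
tcp_pos: [0.6201, 0.1203, 0.035]
tool_rot: [0.009, 1.0, 0.0, -0.0]
force: [0.4, -0.8, -0.2]
finger_gap: 0.004
gripper_force: 0.0
```

>>> send_rows:
  commands: "0 0 0 .05 0;0 0 0 .05 0;0 0 0 .05 0;0 0 0 .05 0;0 0 0 .05 0;0 0 0 0 0"

```text
t: 20.07
tcp_pos: [0.6203, 0.1203, 0.0304]
tool_rot: [0.009, 1.0, 0.0, 0.0]
force: [0.3, 0.3, 0.3]
finger_gap: -0.001
gripper_force: 0.0
```

>>> send_rows:
  commands: "0 0 0 .05 0;0 0 0 .05 0;0 0 0 .05 0;0 0 0 0 0;0 0 0 0 0"

```text
t: 20.48
tcp_pos: [0.6203, 0.1204, 0.03]
tool_rot: [0.009, 1.0, -0.0, 0.0]
force: [-4.2, -0.3, 17.3]
finger_gap: -0.001
gripper_force: 9.2
```

>>> send_rows:
  commands: "0 0 0 -.5 0;0 0 0 -1 0;0 0 0 -1 0;0 0 0 -1 0;0 0 0 -1 0;0 0 0 -1 0;60 0 0 -1 0;60 0 0 -1 0;85 0 -1 -1 0;85 0 -1 0 .7;85 0 -1 0 .7;85 0 -1 0 .7;85 0 -1 0 0;85 0 0 0 0;85 0 0 0 0"

```text
t: 21.73
tcp_pos: [0.6123, 0.02, 0.1968]
tool_rot: [0.083, 0.997, 0.0, -0.0]
force: [1.0, 0.6, 0.1]
finger_gap: 0.994
gripper_force: 0.0
```

```bash
cat >> h.py <<'E'
def look(n='t'):
    t=snap('top',n)
    for o in coasters(t,amin=200,amax=2500):
        if o[0][0]<640 and -.6<o[0][1]/1000<0 and o[0][3]>35: print(o)
    s=readout.sense(); q=Ro.from_quat(s['tool_rot']).as_matrix(); print(s['t'],s['tcp_pos']*1000,'tool y ang',np.degrees(np.arctan2(q[1,1],q[0,1])),s['force']); return s,q
def go(x,y,z,a):
    "units: spin first, then x y z in new frame"
    s=readout.sense(); q=Ro.from_quat(s['tool_rot']).as_matrix(); c=np.degrees(np.arctan2(q[1,1],q[0,1]))
    p=s['tcp_pos']*1000; t=np.radians(a-90); tx=np.array([-np.cos(t),-np.sin(t)]); ty=np.array([-np.sin(t),np.cos(t)])
    d=np.array([x,y])-p[:2]; print('spin %.2f x %.2f y %.2f z %.2f'%(-(a-c)/4,d@tx/20,d@ty/20,(p[2]-z)/20))
E
python3 - <<'E'
from h import *
np.set_printoptions(precision=2,suppress=True)
look('t3')
go(605,-192.3,10.5,80.6)
E
```

```text
([432.2, -323.6, 71.7, 49.8, -9.5], [410.0, 248.0])
([570.4, -352.4, 69.7, 47.0, -0.0], [419.0, 204.0])
([605.3, -192.5, 72.6, 48.8, -9.0], [368.0, 192.0])
21.7833 [612.37  20.85 196.85] tool y ang 80.5007475876318 [ 0.24 -0.23  0.29]
spin -0.02 x -1.38 y -10.57 z 9.32
```

>>> send_rows:
  commands: "85 -.12 -.96 0 0;85 -.12 -.96 0 0;85 -.12 -.96 0 0;85 -.12 -.96 0 0;85 -.12 -.96 0 0;85 -.12 -.96 0 0;85 -.12 -.96 .5 0;85 -.12 -.96 1 0;85 -.12 -.96 1 0;85 -.12 -.96 1 0;85 -.12 -.96 1 0;85 0 0 1 0;85 0 0 1 0;85 0 0 1 0;85 0 0 1 0;85 0 0 .5 0;85 0 0 .3 0;85 0 0 0 0;85 0 0 0 0"

```text
t: 23.37
tcp_pos: [0.6045, -0.1916, 0.0115]
tool_rot: [0.082, 0.997, -0.0, 0.0]
force: [0.5, -0.5, -0.1]
finger_gap: 0.994
gripper_force: 0.0
```

>>> send_rows:
  commands: "42 0 0 0 0;42 0 0 0 0;42 0 0 0 0;42 0 0 0 0;42 0 0 0 0;42 0 0 0 0;42 0 0 0 0;42 0 0 0 0"
  grip_force: 40

```text
t: 24.03
tcp_pos: [0.6046, -0.1923, 0.0125]
tool_rot: [0.082, 0.997, -0.0, 0.001]
force: [-0.6, 1.2, 5.2]
finger_gap: 0.526
gripper_force: 41.3
```

>>> send_rows:
  commands: "42 0 0 -.9 0;42 0 0 -.9 -.68;42 0 0 -.9 -.68;42 0 0 -.9 -.68;42 -.035 .987 0 0;42 -.035 .987 0 0;42 -.035 .987 0 0;42 -.035 .987 0 0;42 -.035 .987 0 0;42 -.035 .987 0 0;42 -.035 .987 0 0;42 -.035 .987 0 0;42 -.035 .987 0 0;42 -.035 .987 0 0;42 -.035 .987 0 0;42 -.035 .987 0 0;42 0 0 0 0;42 0 0 0 0;42 0 0 0 0"

```text
t: 25.62
tcp_pos: [0.6175, 0.0444, 0.0831]
tool_rot: [0.011, 1.0, -0.0, -0.0]
force: [0.3, -0.5, -0.9]
finger_gap: 0.52
gripper_force: 41.0
```

```bash
python3 - <<'E'
from h import *
np.set_printoptions(precision=2,suppress=True)
look('t4')
go(618.1,44.2,30.5,88.8)
w=snap('wrist','w5')
E
```

```text
([432.1, -323.5, 71.7, 49.8, -8.5], [410.0, 248.0])
([570.4, -352.4, 69.7, 47.0, -0.0], [420.0, 204.0])
25.6667 [617.58  43.96  83.12] tool y ang 88.68239957641245 [-0.36 -0.4  -0.36]
spin -0.03 x -0.03 y 0.01 z 2.63
```

>>> send_rows:
  commands: "42 0 0 .8 0;42 0 0 .8 0;42 0 0 .5 0;42 0 0 .3 0;42 0 0 .23 0;42 0 0 .05 0;42 0 0 .05 0;42 0 0 0 0;42 0 0 0 0"

```text
t: 26.47
tcp_pos: [0.6177, 0.044, 0.03]
tool_rot: [0.011, 1.0, -0.0, 0.0]
force: [-2.3, -1.8, 6.1]
finger_gap: 0.519
gripper_force: 42.3
```

>>> send_rows:
  commands: "42 0 0 -.1 0;42 .08 -.06 0 0;42 0 0 0 0;42 0 0 .1 0;42 0 0 .05 0;42 0 0 0 0;42 0 0 0 0"

```text
t: 27.05
tcp_pos: [0.6177, 0.0439, 0.0291]
tool_rot: [0.012, 1.0, 0.0, 0.002]
force: [0.4, 2.9, 8.3]
finger_gap: 0.522
gripper_force: 42.9
```

```bash
python3 -c "
from h import *
w=snap('wrist','w6');print(readout.sense()['tcp_pos'],readout.sense()['force'])
cv2.imwrite('pics/c6.png',cv2.resize(w['pixels'][100:400,160:480,::-1],(640,600)))"
```

```text
[0.61771395 0.04384419 0.02908179] [1.10862602 1.9147877  8.44850257]
```

View pics/c6.png

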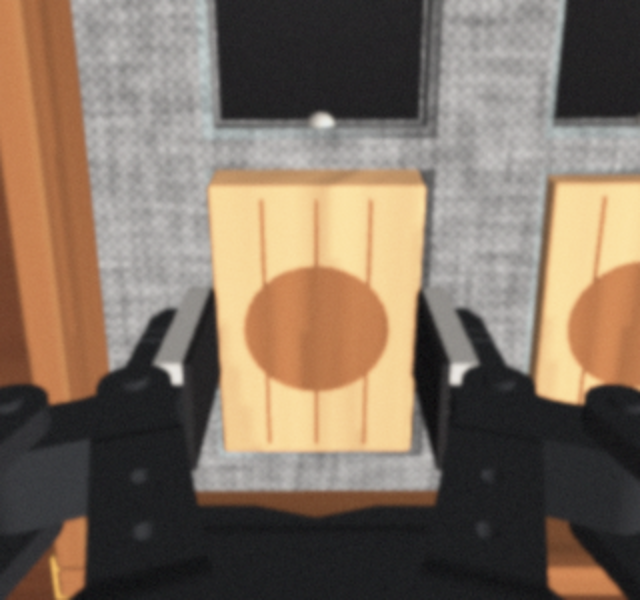

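```bash
python3 - <<'E'
from h import *
np.set_printoptions(precision=2,suppress=True)
w=load('w6'); f=lambda u,v:[160+u/2,100+v/2]
print('pocket2 far edge outer',onz(w,[f(318,137)],.02)*1000,'LR',onz(w,[f(208,60),f(437,60)],.02)*1000)
print('coaster near bottom edge',onz(w,[f(318,171)],.017)*1000, 'top edges',onz(w,[f(318,186),f(318,452),f(210,188),f(425,188)],.029)*1000)
print('A near top edge',onz(w,[f(600,180)],.022)*1000,'A left edge',onz(w,[f(549,185)],.022)*1000)
E
```

```text
pocket2 far edge outer [[574.71  45.94  20.  ]] LR [[557.42  22.74  20.  ]
 [558.61  71.84  20.  ]]
coaster near bottom edge [[583.22  45.75  17.  ]] top edges [[583.53  45.7   29.  ]
 [649.85  44.17  29.  ]
 [583.42  22.72  29.  ]
 [584.52  68.44  29.  ]]
A near top edge [[585.58 108.39  22.  ]] A left edge [[586.46  97.2   22.  ]]
```

The view shows coaster A seated in the far-left pocket. Coaster B overlaps the near edge of its pocket by about 1 mm and is about 1 mm too far right, so I shift it back.

>>> send_rows:
  commands: "42 0 0 -.2 0;42 -.135 .1 0 0;42 0 0 0 0;42 0 0 .2 0;42 0 0 .05 0;42 0 0 0 0;42 0 0 0 0"

```text
t: 27.68
tcp_pos: [0.6198, 0.0454, 0.0272]
tool_rot: [0.011, 1.0, -0.0, 0.001]
force: [1.1, 1.2, 6.4]
finger_gap: 0.521
gripper_force: 43.5
```

>>> send_rows:
  commands: "56 0 0 0 0;56 0 0 0 0;56 0 0 0 0;56 0 0 -1 0;56 0 0 -.2 0;0 0 0 0 0;0 0 0 0 0;0 0 0 0 0;0 0 0 0 0;0 0 0 0 0;0 0 0 .4 0;0 0 0 .2 0;0 0 0 .05 0;0 0 0 .05 0;0 0 0 .05 0;0 0 0 .05 0;0 0 0 0 0"
  grip_force: 20

```text
t: 29.1
tcp_pos: [0.6179, 0.0456, 0.0359]
tool_rot: [0.011, 1.0, -0.0, -0.001]
force: [-3.0, -1.0, 9.3]
finger_gap: 0.002
gripper_force: 4.5
```

>>> send_rows:
  commands: "0 0 0 .06 0;0 0 0 .06 0;0 0 0 .06 0;0 0 0 .06 0;0 0 0 .06 0;0 0 0 0 0;0 0 0 0 0"

```text
t: 29.68
tcp_pos: [0.618, 0.0456, 0.0352]
tool_rot: [0.011, 1.0, -0.0, -0.0]
force: [-12.1, 0.5, 39.8]
finger_gap: 0.003
gripper_force: 19.0
```

>>> send_rows:
  commands: "0 0 0 -1 0;0 0 0 -1 0;0 0 0 -1 0;0 0 0 0 0;0 0 0 0 0"

```text
t: 30.1
tcp_pos: [0.6196, 0.0455, 0.0896]
tool_rot: [0.011, 1.0, -0.0, 0.002]
force: [-0.6, 0.4, -0.5]
finger_gap: -0.001
gripper_force: 0.0
```

```bash
python3 -c "
from h import *
w=snap('wrist','w7');print(readout.sense()['tcp_pos'],readout.sense()['force'])
cv2.imwrite('pics/c7.png',cv2.resize(w['pixels'][80:320,200:520,::-1],(800,600),interpolation=cv2.INTER_CUBIC))"
```

```text
[0.61857966 0.04556082 0.08836485] [ 0.31491826  0.20857743 -0.92231442]
```

View pics/c7.png

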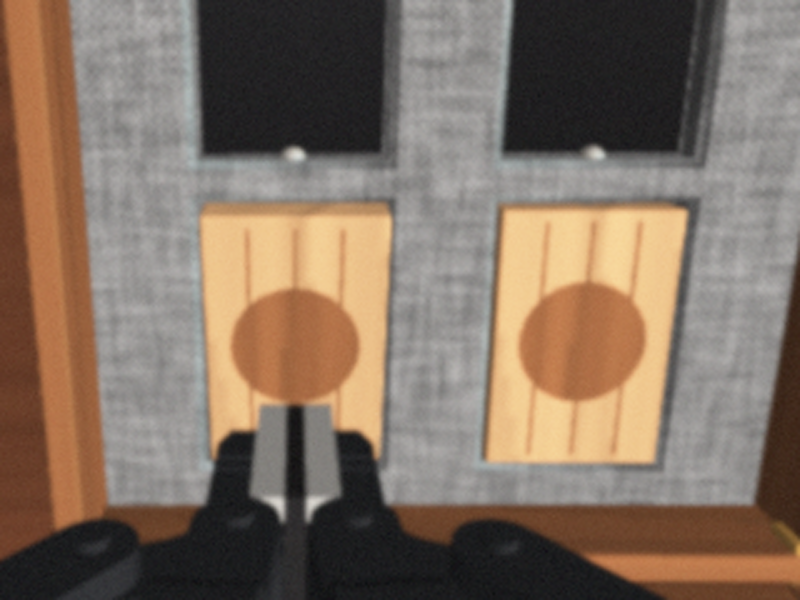

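A (right) is flush and home. B (left) has its near end still raised in the mouth at crop (295,204). I press near that end.

>>> send_rows:
  commands: "0 .6 0 0 0;0 .6 0 0 0;0 0 0 1 0;0 0 0 1 0;0 0 0 .4 0;0 0 0 .1 0;0 0 0 .05 0;0 0 0 .05 0;0 0 0 .05 0;0 0 0 0 0"

```text
t: 30.98
tcp_pos: [0.5924, 0.0463, 0.0388]
tool_rot: [0.011, 1.0, 0.0, -0.003]
force: [-9.0, 0.4, 31.0]
finger_gap: 0.001
gripper_force: 14.9
```

>>> send_rows:
  commands: "0 0 0 -1 0;0 .8 0 0 0;0 .8 0 0 0;0 0 0 0 0;0 0 0 0 0;0 0 0 0 0"

```text
t: 31.48
tcp_pos: [0.5636, 0.0467, 0.0549]
tool_rot: [0.011, 1.0, -0.0, 0.0]
force: [-0.2, -0.9, 0.1]
finger_gap: 0.001
gripper_force: 0.0
```

>>> send_rows:
  commands: "0 0 0 .8 0;0 0 0 .42 0;0 0 0 0 0;0 -.3 0 0 0;0 -.05 0 0 0;0 -.05 0 0 0;0 0 0 0 0;0 0 0 0 0"

```text
t: 32.15
tcp_pos: [0.571, 0.0466, 0.0315]
tool_rot: [0.011, 1.0, -0.0, 0.0]
force: [0.6, 0.9, 0.3]
finger_gap: -0.001
gripper_force: 0.0
```

>>> send_rows:
  commands: "0 -.05 0 0 0;0 -.05 0 0 0;0 0 0 0 0;0 0 0 0 0"

```text
t: 32.48
tcp_pos: [0.5727, 0.0465, 0.0312]
tool_rot: [0.011, 1.0, -0.0, 0.0]
force: [-0.5, -0.6, -0.3]
finger_gap: 0.001
gripper_force: 0.0
```

>>> send_rows:
  commands: "0 -.05 0 0 0;0 -.05 0 0 0;0 0 0 0 0;0 0 0 0 0"

```text
t: 32.82
tcp_pos: [0.5738, 0.0466, 0.0309]
tool_rot: [0.011, 1.0, 0.0, -0.001]
force: [-3.3, 0.2, -0.1]
finger_gap: -0.0
gripper_force: 1.1
```

>>> send_rows:
  commands: "0 -.05 0 0 0;0 -.05 0 0 0;0 0 0 0 0;0 0 0 0 0"

```text
t: 33.15
tcp_pos: [0.5747, 0.0467, 0.0306]
tool_rot: [0.011, 1.0, 0.0, -0.002]
force: [-5.5, -0.4, 0.9]
finger_gap: -0.002
gripper_force: 2.6
```

>>> send_rows:
  commands: "0 -.05 0 0 0;0 -.05 0 0 0;0 0 0 0 0;0 0 0 0 0"

```text
t: 33.48
tcp_pos: [0.5748, 0.0467, 0.0302]
tool_rot: [0.011, 1.0, 0.0, -0.004]
force: [-6.7, -1.0, 0.2]
finger_gap: -0.0
gripper_force: 3.7
```

>>> send_rows:
  commands: "0 .5 0 0 0;0 0 0 -1 0;0 -.8 0 0 0;0 -.9 0 0 0;0 0 0 .4 0;0 0 0 .1 0;0 0 0 0 0;0 0 0 0 0"

```text
t: 34.15
tcp_pos: [0.6012, 0.046, 0.0403]
tool_rot: [0.011, 1.0, 0.0, -0.001]
force: [-1.0, -0.8, -0.8]
finger_gap: -0.003
gripper_force: 0.0
```

>>> send_rows:
  commands: "0 0 0 .05 0;0 0 0 .05 0;0 0 0 .05 0;0 0 0 .05 0;0 0 0 .05 0;0 0 0 0 0"

```text
t: 34.65
tcp_pos: [0.6024, 0.0459, 0.036]
tool_rot: [0.011, 1.0, 0.0, -0.0]
force: [0.6, 0.9, -0.3]
finger_gap: -0.001
gripper_force: 0.1
```

Lower now (tip at 28 mm, no resistance); keep pressing.

>>> send_rows:
  commands: "0 0 0 .06 0;0 0 0 .06 0;0 0 0 .06 0;0 0 0 .06 0;0 0 0 .06 0;0 0 0 0 0;0 0 0 0 0"

```text
t: 35.23
tcp_pos: [0.6028, 0.0459, 0.0301]
tool_rot: [0.011, 1.0, -0.0, 0.0]
force: [-0.3, -0.2, 2.5]
finger_gap: -0.002
gripper_force: 1.3
```

>>> send_rows:
  commands: "0 0 0 .05 0;0 0 0 .03 0;0 0 0 0 0;0 0 0 -.7 0;0 -.9 0 0 0;0 -.85 0 0 0;0 0 0 .4 0;0 0 0 .1 0;0 0 0 .05 0;0 0 0 .05 0;0 0 0 .05 0;0 0 0 .05 0;0 0 0 0 0;0 0 0 0 0"

```text
t: 36.4
tcp_pos: [0.6359, 0.0453, 0.0301]
tool_rot: [0.011, 1.0, -0.0, -0.001]
force: [-4.4, 1.2, 12.4]
finger_gap: -0.001
gripper_force: 6.2
```

>>> send_rows:
  commands: "0 0 0 -.5 0;0 0 0 -1 0;0 0 0 -1 0;40 0 0 -1 0;60 0 -1 -1 0;85 0 -1 0 -.33;85 0 -1 0 -.33;85 0 -1 0 0;85 0 -1 0 0;85 0 -1 0 0;85 0 -1 0 0;85 0 -1 0 0;85 0 0 0 0;85 0 0 0 0"

```text
t: 37.57
tcp_pos: [0.6384, -0.1155, 0.1182]
tool_rot: [-0.011, 1.0, 0.0, -0.0]
force: [-0.1, 0.9, 0.4]
finger_gap: 0.997
gripper_force: 0.0
```

```bash
cat >> h.py <<'E'
def hand(w,ztop):
    "x edges of the held coaster top in the tcp frame, by brightness along columns beside the stripes"
    s=readout.sense(); im=cv2.GaussianBlur(w['pixels'],(3,3),0).astype(int); b=im[...,0]-im[...,2]  # red-blue
    for col in (277,289,306,330,347,359):
        v=b[150:350,col]; print(col,v[::8])
E
python3 - <<'E'
from h import *
np.set_printoptions(precision=2,suppress=True,linewidth=250)
look('t5'); go(570.4,-352.2,11.3,91.4)
w=load('w5'); hand(w,0)
E
```

```text
([432.2, -323.6, 71.7, 49.8, -9.5], [410.0, 248.0])
([570.4, -352.4, 69.7, 47.0, -0.0], [419.0, 204.0])
37.6167 [ 638.26 -114.49  118.13] tool y ang 91.30445571229679 [-0.15  0.37  0.29]
spin -0.02 x 3.68 y -11.80 z 5.34
277 [-6  5 -2 -2  1 89 93 94 94 93 94 94 93 93 93 93 93 97 99 97 96 98 98 59 71]
289 [ -5   3   1  -1   1  88  99 100 100  99  97  95 108 108 108 108 110 100  93  94  93  94  97  59  73]
306 [ -3   5   1  -1   3  90  93  92  90  90  91 115 115 115 117 116 115 116 115  92  92  92  92  60  73]
330 [ -2   4   1  -1   2  91  89  90  89  89  92 108 108 109 109 108 108 108 109  97  96  96  97  61  74]
347 [  1   4   2   0   2  89  94  96  95  95  93  95 109 111 111 110 111  98  94  95  95  95  95  63  73]
359 [ 2  3  1  2  3 87 94 94 96 96 97 96 96 96 95 94 95 95 95 94 95 95 94 63 73]
```

>>> send_rows:
  commands: "85 .307 -.983 0 0;85 .307 -.983 0 0;85 .307 -.983 0 0;85 .307 -.983 0 0;85 .307 -.983 0 0;85 .307 -.983 0 0;85 .307 -.983 0 0;85 .307 -.983 0 0;85 .307 -.983 0 0;85 .307 -.983 0 0;85 .307 -.983 0 0;85 .307 -.983 0 0;85 0 0 1 0;85 0 0 1 0;85 0 0 1 0;85 0 0 1 0;85 0 0 1 0;85 0 0 .32 0;85 0 0 0 0;85 0 0 0 0"
  grip_force: 40

```text
t: 39.28
tcp_pos: [0.5714, -0.3515, 0.0122]
tool_rot: [-0.012, 1.0, 0.0, -0.0]
force: [0.0, 0.9, 0.3]
finger_gap: 0.996
gripper_force: 0.0
```

>>> send_rows:
  commands: "42 0 0 0 0;42 0 0 0 0;42 0 0 0 0;42 0 0 0 0;42 0 0 0 0;42 0 0 0 0;42 0 0 0 0;42 0 0 0 0"
  grip_force: 40

```text
t: 39.95
tcp_pos: [0.5719, -0.3531, 0.0138]
tool_rot: [-0.012, 1.0, -0.001, 0.001]
force: [-0.4, 0.2, 5.9]
finger_gap: 0.517
gripper_force: 41.1
```

```bash
cat >> h.py <<'E'
def far(w,tcp,dz):
    im=cv2.GaussianBlur(w['pixels'],(3,3),0).astype(float); b=im[...,0]-im[...,2]; o=[]
    for col in (277,289,306,330,347,359):
        v=b[300:350,col]; k=np.flatnonzero(v<80)
        if len(k): k=k[0]; r=300+k-1+(v[k-1]-80)/(v[k-1]-v[k]); o.append(r)
    X=onz(w,[[318,np.median(o)]],(tcp[2]+dz)/1000)[0]*1000; print('far row',np.median(o),'coaster offset from tcp x %.2f'%(X[0]-35-tcp[0]))
E
python3 - <<'E'
from h import *
far(load('w4'),[623.07,119.7,30.0],1); far(load('w5'),[617.58,43.96,83.12],0)
E
```

```text
far row 333.10172413793106 coaster offset from tcp x 0.25
far row 330.0 coaster offset from tcp x -0.83
```

>>> send_rows:
  commands: "42 0 0 -.9 0;42 0 0 -.9 .33;42 0 0 -.9 .33;42 0 0 -1 0;42 .112 .995 0 0;42 .112 .995 0 0;42 .112 .995 0 0;42 .112 .995 0 0;42 .112 .995 0 0;42 .112 .995 0 0;42 .112 .995 0 0;42 .112 .995 0 0;42 .112 .995 0 0;42 .112 .995 0 0"

```text
t: 41.12
tcp_pos: [0.5529, -0.1522, 0.0863]
tool_rot: [0.011, 1.0, -0.0, 0.0]
force: [0.2, -0.6, -0.2]
finger_gap: 0.517
gripper_force: 40.9
```

>>> send_rows:
  commands: "42 .112 .995 0 0;42 .112 .995 0 0;42 .112 .995 0 0;42 .112 .995 0 0;42 .112 .995 0 0;42 .112 .995 0 0;42 .112 .995 0 0;42 .112 .995 0 0;42 .112 .995 0 0;42 .112 .995 0 0;42 0 0 0 0;42 0 0 0 0;42 0 0 0 0"

```text
t: 42.2
tcp_pos: [0.5356, 0.046, 0.0863]
tool_rot: [0.011, 1.0, -0.0, 0.0]
force: [0.9, 0.1, -0.5]
finger_gap: 0.514
gripper_force: 40.9
```

```bash
python3 - <<'E'
from h import *
np.set_printoptions(precision=2,suppress=True,linewidth=250)
s,q=look('t6'); w=snap('wrist','w8'); print(s['finger_gap'])
t=readout.sense()['tcp_pos']*1000
far(w,t,-1.8); go(535.7,46,32,88.75)
cv2.imwrite('pics/c8.png',w['pixels'][:,:,::-1])
E
```

```text
([432.2, -323.6, 71.7, 49.8, -9.5], [410.0, 248.0])
42.25 [535.64  45.64  86.24] tool y ang 88.68558541491703 [-0.67  0.07 -0.13]
0.5183736672375463
far row 325.2 coaster offset from tcp x -2.07
spin -0.02 x -0.00 y 0.03 z 2.71
```

>>> send_rows:
  commands: "42 -.1 .02 .8 0;42 0 0 .8 0;42 0 0 .6 0;42 0 0 .43 0;42 0 0 .06 0;42 0 0 .06 0;42 0 0 .04 0;42 0 0 0 0;42 0 0 0 0"

```text
t: 43.05
tcp_pos: [0.5375, 0.0467, 0.0309]
tool_rot: [0.011, 1.0, -0.0, 0.0]
force: [0.4, 0.6, -0.6]
finger_gap: 0.519
gripper_force: 40.9
```

>>> send_rows:
  commands: "42 0 0 .05 0;42 0 0 0 0;56 0 0 0 0;56 0 0 0 0;56 0 0 0 0;56 0 0 -1 0;56 0 0 0 0;0 -.1 0 0 0;0 0 0 0 0;0 0 0 0 0;0 0 0 0 0;0 0 0 0 0;0 0 0 .35 0;0 0 0 .2 0;0 0 0 .05 0;0 0 0 .05 0;0 0 0 .05 0;0 0 0 0 0"
  grip_force: 20

```text
t: 44.55
tcp_pos: [0.5391, 0.0468, 0.0351]
tool_rot: [0.011, 1.0, 0.0, -0.0]
force: [-0.7, -1.0, -0.2]
finger_gap: -0.003
gripper_force: 0.0
```

>>> send_rows:
  commands: "0 .18 0 -.1 0;0 0 0 .1 0;0 0 0 .06 0;0 0 0 .06 0;0 0 0 .06 0;0 0 0 .06 0;0 0 0 0 0;0 0 0 0 0"

```text
t: 45.22
tcp_pos: [0.5356, 0.0468, 0.0303]
tool_rot: [0.011, 1.0, -0.0, 0.0]
force: [-0.2, -0.2, 0.3]
finger_gap: -0.003
gripper_force: 0.0
```

>>> send_rows:
  commands: "0 0 0 .05 0;0 0 0 .05 0;0 0 0 .03 0;0 0 0 0 0;0 0 0 0 0"

```text
t: 45.63
tcp_pos: [0.5357, 0.0468, 0.03]
tool_rot: [0.011, 1.0, -0.0, 0.0]
force: [-3.1, 0.7, 18.1]
finger_gap: -0.002
gripper_force: 9.1
```

>>> send_rows:
  commands: "0 0 0 -.6 0;0 0 0 -1 0;0 0 0 -1 0;40 0 0 -1 0;60 0 -.5 -1 0;85 0 -1 0 .66;85 0 -1 0 .66;85 0 -1 0 .66;85 .2 -1 0 0;85 .2 -1 0 0;85 .2 -1 0 0;85 .2 -1 0 0;85 .2 -1 0 0;85 .2 -1 0 0;85 .2 -1 0 0;85 .2 -1 0 0;85 .2 -1 0 0;85 0 0 0 0;85 0 0 0 0"
  grip_force: 40

```text
t: 47.22
tcp_pos: [0.4668, -0.1957, 0.1199]
tool_rot: [0.081, 0.997, 0.0, 0.0]
force: [0.1, 0.2, -0.9]
finger_gap: 0.99
gripper_force: 0.0
```

```bash
python3 - <<'E'
from h import *
np.set_printoptions(precision=2,suppress=True,linewidth=250)
look('t7'); go(432,-323.5,11.3,80.8)
E
```

```text
47.2667 [ 466.81 -194.79  119.88] tool y ang 80.73079487742613 [-0.5   0.7   0.05]
spin -0.02 x 0.69 y -6.63 z 5.43
```

```bash
python3 - <<'E'
from h import *
w=snap('wrist','w9')
for o in coasters(w,amin=800): print(o)
for o in coasters(load('t7'),amin=60): 
    if -500<o[0][1]<0 and o[0][0]<660: print('t',o)
E
```

```text
([627.3, 44.2, 79.6, 26.9, 5.1], [625.0, 328.0])
([541.5, 40.1, 77.3, 20.8, 4.2], [628.0, 243.0])
([554.3, 29.5, 133.2, 34.0, 0.8], [602.0, 244.0])
([431.5, -317.6, 71.1, 51.4, -9.4], [148.0, 177.0])
t ([431.0, -330.6, 71.6, 36.4, -10.4], [414.0, 251.0])
```

>>> send_rows:
  commands: "85 .1 -.947 0 0;85 .1 -.947 0 0;85 .1 -.947 0 0;85 .1 -.947 0 0;85 .1 -.947 0 0;85 .1 -.947 0 0;85 .1 -.947 0 0;85 0 0 1 0;85 0 0 1 0;85 0 0 1 0;85 0 0 1 0;85 0 0 1 0;85 0 0 .4 0;85 0 0 0 0;85 0 0 0 0"

```text
t: 48.57
tcp_pos: [0.4323, -0.3228, 0.0119]
tool_rot: [0.08, 0.997, 0.0, -0.0]
force: [-0.2, -0.0, 0.5]
finger_gap: 1.0
gripper_force: 0.0
```

>>> send_rows:
  commands: "42 0 0 0 0;42 0 0 0 0;42 0 0 0 0;42 0 0 0 0;42 0 0 0 0;42 0 0 0 0;42 0 0 0 0;42 0 0 0 0"
  grip_force: 40

```text
t: 49.23
tcp_pos: [0.4324, -0.324, 0.0133]
tool_rot: [0.08, 0.997, -0.001, 0.001]
force: [-0.0, 1.2, 5.0]
finger_gap: 0.523
gripper_force: 40.4
```

>>> send_rows:
  commands: "42 0 0 -.9 0;42 0 0 -.9 -.66;42 0 0 -.9 -.66;42 0 0 -1 -.66;42 -.207 .974 0 0;42 -.207 .974 0 0;42 -.207 .974 0 0;42 -.207 .974 0 0;42 -.207 .974 0 0;42 -.207 .974 0 0;42 -.207 .974 0 0;42 -.207 .974 0 0;42 -.207 .974 0 0;42 -.207 .974 0 0;42 -.207 .974 0 0"

```text
t: 50.48
tcp_pos: [0.4825, -0.1095, 0.0865]
tool_rot: [0.011, 1.0, -0.0, 0.0]
force: [0.3, 0.7, 0.2]
finger_gap: 0.515
gripper_force: 41.2
```

>>> send_rows:
  commands: "42 -.207 .974 0 0;42 -.207 .974 0 0;42 -.207 .974 0 0;42 -.207 .974 0 0;42 -.207 .974 0 0;42 -.207 .974 0 0;42 -.207 .974 0 0;42 -.207 .974 0 0;42 -.207 .974 0 0;42 -.207 .974 0 0;42 -.207 .974 0 0;42 -.207 .974 0 0;42 0 0 0 0;42 0 0 0 0;42 0 0 0 0"

```text
t: 51.73
tcp_pos: [0.5368, 0.1218, 0.0861]
tool_rot: [0.011, 1.0, -0.0, -0.0]
force: [0.3, -0.6, 0.0]
finger_gap: 0.518
gripper_force: 41.2
```

```bash
python3 - <<'E'
from h import *
np.set_printoptions(precision=2,suppress=True,linewidth=250)
s,q=look('t8'); w=snap('wrist','w10'); print(s['finger_gap'])
t=readout.sense()['tcp_pos']*1000
far(w,t,-1.3); go(537.4,122,33,88.75)
E
```

```text
51.7833 [536.8  121.51  86.08] tool y ang 88.68570890387382 [ 0.98 -1.18 -0.41]
0.5226909845530611
far row 324.98541666666665 coaster offset from tcp x -2.65
spin -0.02 x -0.03 y 0.03 z 2.65
```

```bash
python3 - <<'E'
from h import *
np.set_printoptions(precision=0,suppress=True,linewidth=250)
for n,t,bz in(('w4',[623.07,119.7,30.0],11.1),('w5',[617.58,43.96,83.12],12.4),('w8',[535.64,45.64,86.24],13.8),('w10',[536.8,121.5,86.1],13.3)):
    w=load(n); im=cv2.GaussianBlur(w['pixels'],(3,3),0).astype(float); b=im[...,0]-im[...,2]
    R=[];F=[]
    for col in (277,289,306,330,347,359):
        v=b[:,col]; k=[r for r in range(150,215) if v[r]<40 and v[r+1]>=40]
        if k: R.append(k[-1]+(40-v[k[-1]])/(v[k[-1]+1]-v[k[-1]]))
    print(n,'near row',np.round(R,1), 'near x-off %.2f'%(onz(w,[[318,np.median(R)]],(t[2]-bz)/1000)[0][0]*1000+35-t[0]), b[316:340,289])
E
```

```text
w4 near row [187. 187. 187. 187. 187. 187.] near x-off 1.05 [ 98.  98.  98.  98.  98.  98.  98.  98.  98.  99. 100.  99. 100. 100.  99.  98.  96.  83.  54.  24.  10.  16.  33.  48.]
w5 near row [185. 184. 184. 185. 184. 185.] near x-off 0.07 [95. 95. 94. 94. 93. 94. 93. 93. 94. 95. 97. 98. 98. 92. 78. 63. 57. 58. 59. 62. 64. 65. 66. 66.]
w8 near row [182. 182. 182. 182. 182. 182.] near x-off -0.95 [94. 94. 94. 95. 95. 96. 97. 97. 98. 96. 93. 89. 87. 86. 85. 83. 82. 82. 80. 79. 80. 79. 79. 79.]
w10 near row [182. 182. 182. 182. 181. 182.] near x-off -1.08 [ 99.  99.  99.  99. 100. 100. 101. 101. 100.  99.  99. 100. 100.  98.  98.  98.  98.  97.  98.  97.  98.  98.  98.  97.]
```

>>> send_rows:
  commands: "42 -.12 .05 .8 0;42 0 0 .8 0;42 0 0 .6 0;42 0 0 .43 0;42 0 0 .06 0;42 0 0 .06 0;42 0 0 .04 0;42 0 0 0 0;42 0 0 0 0"

```text
t: 52.58
tcp_pos: [0.5398, 0.1232, 0.0306]
tool_rot: [0.011, 1.0, 0.0, 0.0]
force: [0.3, 0.3, 0.0]
finger_gap: 0.517
gripper_force: 41.2
```

Free in the mouth. Release and press at the coaster's middle.

>>> send_rows:
  commands: "42 0 0 .05 0;42 0 0 0 0;56 0 0 0 0;56 0 0 0 0;56 0 0 0 0;56 0 0 -1 0;56 0 0 0 0;0 .06 0 0 0;0 0 0 0 0;0 0 0 0 0;0 0 0 0 0;0 0 0 0 0;0 0 0 .35 0;0 0 0 .2 0;0 0 0 .05 0;0 0 0 .05 0;0 0 0 .05 0;0 0 0 0 0"
  grip_force: 20

```text
t: 54.08
tcp_pos: [0.5381, 0.1232, 0.0351]
tool_rot: [0.011, 1.0, -0.0, -0.0]
force: [-0.6, -1.2, 0.5]
finger_gap: -0.0
gripper_force: 0.5
```

>>> send_rows:
  commands: "0 0 0 .06 0;0 0 0 .06 0;0 0 0 .06 0;0 0 0 .06 0;0 0 0 0 0;0 0 0 .05 0;0 0 0 .04 0;0 0 0 0 0;0 0 0 0 0"

```text
t: 54.83
tcp_pos: [0.5385, 0.1232, 0.03]
tool_rot: [0.011, 1.0, -0.0, 0.0]
force: [-2.4, -1.2, 13.6]
finger_gap: 0.001
gripper_force: 6.7
```

>>> send_rows:
  commands: "0 0 0 -1 0;0 0 0 -1 0;0 0 0 -1 0;0 0 0 -1 0;0 0 0 -1 0;0 0 0 -1 0;0 -.2 0 -1 0;0 -.3 0 -1 0;0 -.3 0 -1 0;0 -.3 0 -1 0;0 -.5 0 -1 0;0 -.5 0 -1 0;0 -.5 0 -1 0;0 -.6 0 -1 0;0 -.8 0 -1 0;0 -.8 0 -1 0;0 0 0 0 0;0 0 0 0 0;0 0 0 0 0"

```text
t: 56.42
tcp_pos: [0.633, 0.1212, 0.3468]
tool_rot: [0.011, 1.0, 0.0, -0.002]
force: [0.2, 1.1, -0.5]
finger_gap: -0.003
gripper_force: 0.0
```

```bash
python3 - <<'E'
from h import *
w=snap('wrist','w11'); t=snap('top','t9'); print(readout.sense()['tcp_pos'],readout.sense()['t'])
cv2.imwrite('pics/c11.png',cv2.resize(w['pixels'][0:220,210:500,::-1],(790,600),interpolation=cv2.INTER_CUBIC))
E
```

```text
[0.63262739 0.12121238 0.34650709] 56.5167
```

View pics/c11.png

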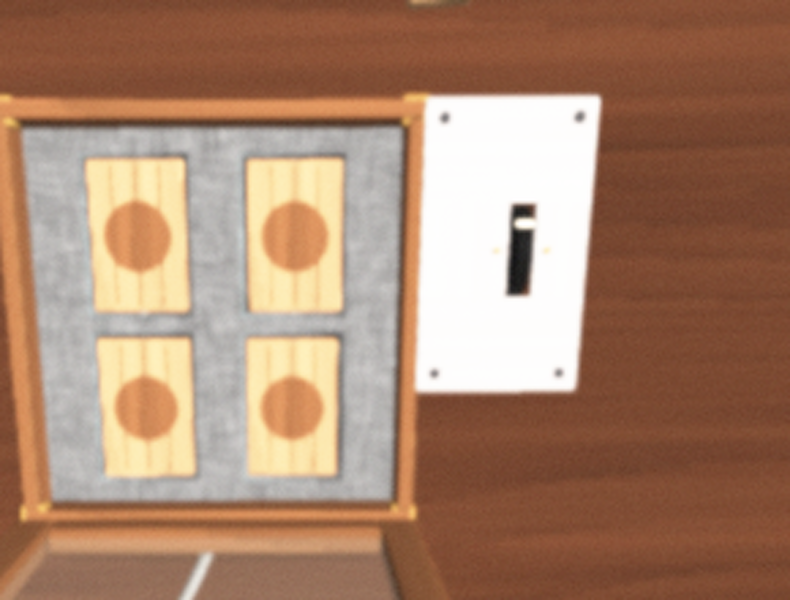

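All four coasters sit flush. The wheel slot centre is at crop (521,250), with the mark at (525,223) and the pins at (496,250) and (546,250).

```bash
python3 - <<'E'
from h import *
np.set_printoptions(precision=2,suppress=True,linewidth=250)
w=load('w11'); f=lambda u,v:[210+u*290/790,v*220/600]
print('slot c, ends',onz(w,[f(521,250),f(523,204),f(517,297)],.045)*1000,'pins',onz(w,[f(496,250),f(546,250)],.048)*1000)
print('mark',onz(w,[f(525,223)],.050)*1000)
print('pockets',onz(w,[f(138,236),f(295,236),f(146,408),f(292,408)],.022)*1000)
g=cv2.cvtColor(w['pixels'],cv2.COLOR_RGB2GRAY)
# from case centre 578.3,83.1: deck centre
c,s=1,-.0218; print('deck centre pred',578.3-34+.0218*136,83.1+136+.0218*34)
m=((w['pixels'].min(2)>225)).astype(np.uint8); m[:,:360]=0;m[:,440:]=0;m[160:]=0
k=max(cv2.findContours(m,cv2.RETR_EXTERNAL,cv2.CHAIN_APPROX_NONE)[0],key=cv2.contourArea)
print('deck',cv2.minAreaRect((onz(w,k.reshape(-1,2),.045)[:,:2]*1000).astype(np.float32)))
E
```

```text
slot c, ends [[548.49 229.18  45.  ]
 [528.59 229.09  45.  ]
 [569.4  228.35  45.  ]] pins [[548.3  216.96  48.  ]
 [548.9  239.94  48.  ]]
mark [[537.08 229.2   50.  ]]
pockets [[536.84  48.12  22.  ]
 [538.54 124.53  22.  ]
 [620.03  46.16  22.  ]
 [621.73 121.1   22.  ]]
deck centre pred 547.2647999999999 219.8412
deck ((547.9005126953125, 220.48719787597656), (76.1362533569336, 126.94746398925781), 88.9075927734375)
```

>>> send_rows:
  commands: "0 .78 .866 0 0;0 .78 .866 0 0;0 .78 .866 0 0;0 .78 .866 0 0;0 .78 .866 0 0;0 .78 .866 0 0;0 0 0 1 0;0 0 0 1 0;0 0 0 1 0;0 0 0 1 0;0 0 0 1 0;0 0 0 1 0;0 0 0 1 0;0 0 0 1 0;0 0 0 1 0;0 0 0 1 0;0 0 0 1 0;0 0 0 1 0;0 0 0 1 0;0 0 0 .5 0"

```text
t: 58.18
tcp_pos: [0.5402, 0.2266, 0.0755]
tool_rot: [0.011, 1.0, -0.001, -0.003]
force: [0.2, 0.2, -0.6]
finger_gap: -0.004
gripper_force: 0.0
```

>>> send_rows:
  commands: "0 0 0 0 0;0 0 0 0 0;0 0 0 .3 0;0 0 0 .15 0;0 0 0 0 0;0 0 0 0 0"

```text
t: 58.68
tcp_pos: [0.5433, 0.2271, 0.07]
tool_rot: [0.011, 1.0, 0.0, 0.0]
force: [-0.4, 0.4, -0.8]
finger_gap: -0.003
gripper_force: 0.0
```

>>> send_rows:
  commands: "0 .08 0 .35 0;0 0 0 .05 0;0 0 0 .05 0;0 0 0 0 0;0 0 0 0 0"

```text
t: 59.1
tcp_pos: [0.5417, 0.2271, 0.061]
tool_rot: [0.011, 1.0, -0.0, 0.0]
force: [-0.9, 0.1, 4.0]
finger_gap: -0.001
gripper_force: 2.1
```

>>> send_rows:
  commands: "0 -.1 0 0 0;0 -.1 0 0 0;0 -.1 0 0 0;0 -.1 0 0 0;0 -.1 0 0 0;0 -.1 0 0 0;0 0 0 0 0;0 0 0 0 0"

```text
t: 59.77
tcp_pos: [0.5544, 0.2268, 0.0609]
tool_rot: [0.011, 1.0, 0.0, 0.001]
force: [0.3, -0.6, 5.2]
finger_gap: 0.004
gripper_force: 2.5
```

>>> send_rows:
  commands: "0 0 0 -1 0;0 0 0 -1 0;0 0 0 -1 0;0 0 0 -1 0;0 0 0 -1 0;0 0 0 -1 0;0 0 0 -1 0;0 0 0 -1 0;0 0 0 -1 0;0 0 0 -1 0;0 0 0 -1 0;0 0 0 -1 0;0 -.8 -.8 -1 0;0 -.8 -.8 -1 0;0 -.8 -.8 -.3 0;0 -.8 -.8 0 0;0 -.8 -.8 0 0;0 0 0 0 0;0 0 0 0 0;0 0 0 0 0"

```text
t: 61.43
tcp_pos: [0.6309, 0.1454, 0.3455]
tool_rot: [0.011, 1.0, 0.0, -0.001]
force: [-1.1, -0.2, 0.6]
finger_gap: -0.002
gripper_force: 0.0
```

```bash
python3 - <<'E'
from h import *
np.set_printoptions(precision=2,suppress=True,linewidth=250)
w=snap('wrist','w12'); s=readout.sense(); print(s['tcp_pos'])
C=proj(w,[[.5485,.2292,.05]])[0].astype(int); print(C)
r=w['pixels'][C[1]-22:C[1]+23,C[0]-22:C[0]+23,::-1]
cv2.imwrite('pics/c12.png',cv2.resize(r,(540,540),interpolation=cv2.INTER_CUBIC)); print(C-22)
E
```

```text
[0.63 0.15 0.35]
[382  93]
[360  71]
```

View pics/c12.png

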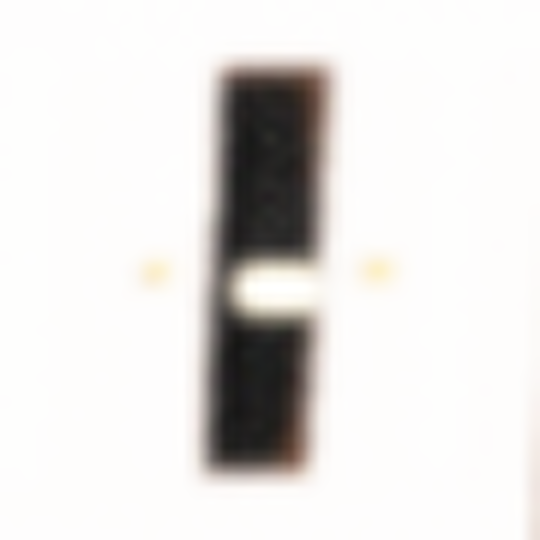

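The mark is at crop row 289, about 2 mm (6°) past the pins at row 271. I roll it back by 2 mm.

>>> send_rows:
  commands: "0 .8 .8 0 0;0 .8 .8 0 0;0 .8 .8 .3 0;0 .8 .8 1 0;0 .8 .8 1 0;0 0 0 1 0;0 0 0 1 0;0 0 0 1 0;0 0 0 1 0;0 0 0 1 0;0 0 0 1 0;0 0 0 1 0;0 0 0 1 0;0 0 0 1 0;0 0 0 1 0;0 0 0 1 0;0 0 0 .5 0;0 0 0 0 0;0 0 0 0 0;0 0 0 0 0"

```text
t: 63.15
tcp_pos: [0.5541, 0.2274, 0.0716]
tool_rot: [0.011, 1.0, 0.0, 0.001]
force: [0.5, 0.4, -0.3]
finger_gap: -0.001
gripper_force: 0.0
```

>>> send_rows:
  commands: "0 0 0 .25 0;0 0 0 .15 0;0 0 0 .05 0;0 0 0 0 0;0 0 0 0 0"

```text
t: 63.57
tcp_pos: [0.5536, 0.2268, 0.0616]
tool_rot: [0.011, 1.0, 0.0, 0.0]
force: [-0.3, 0.2, 0.3]
finger_gap: -0.001
gripper_force: 0.0
```

>>> send_rows:
  commands: "0 0 0 .05 0;0 0 0 .02 0;0 0 0 0 0;0 0 0 0 0"

```text
t: 63.9
tcp_pos: [0.554, 0.2269, 0.0609]
tool_rot: [0.011, 1.0, 0.0, 0.001]
force: [-0.2, -0.3, 5.7]
finger_gap: -0.004
gripper_force: 2.7
```

>>> send_rows:
  commands: "0 .05 0 0 0;0 .05 0 0 0;0 0 0 0 0;0 0 0 0 0"

```text
t: 64.23
tcp_pos: [0.5525, 0.2269, 0.0609]
tool_rot: [0.011, 1.0, 0.0, 0.001]
force: [0.8, -0.8, 6.7]
finger_gap: -0.002
gripper_force: 3.1
```

>>> send_rows:
  commands: "0 0 0 -1 0;0 0 0 -1 0;0 0 0 -1 0;0 0 0 -1 0;0 0 0 -1 0;0 0 0 -1 0;0 0 0 -1 0;0 0 0 -1 0;0 0 0 -1 0;0 0 0 -1 0;0 0 0 -1 0;0 0 0 -1 0;0 -.8 -.8 -1 0;0 -.8 -.8 -1 0;0 -.8 -.8 -.3 0;0 -.8 -.8 0 0;0 -.8 -.8 0 0;0 0 0 0 0;0 0 0 0 0;0 0 0 0 0"

```text
t: 65.9
tcp_pos: [0.6288, 0.1454, 0.3451]
tool_rot: [0.011, 1.0, 0.0, -0.001]
force: [0.2, 0.1, 0.6]
finger_gap: -0.002
gripper_force: 0.0
```

```bash
cat > m.py <<'E'
from h import *
def mark(w):
    C=proj(w,[[.5485,.2292,.05]])[0].astype(int); g=cv2.cvtColor(w['pixels'],cv2.COLOR_RGB2GRAY).astype(float)
    v=g[C[1]-22:C[1]+23,C[0]-1:C[0]+2].mean(1); 
    d=np.flatnonzero(v<130); a,b=d[0],d[-1]; e=lambda i,j:i+(v[i]-130)/(v[i]-v[j])*(j-i)
    t=e(a-1,a); u=e(b,b+1); i=np.arange(int(t)+3,int(u)-2); k=np.clip(v[i]-60,0,None); print('slot',t,u,'mark mm beyond centre',((i*k).sum()/k.sum()-(t+u)/2)*42/(u-t))
E
python3 - <<'E'
from m import *
mark(load('w11'));mark(load('w12')); mark(snap('wrist','w13')); s=readout.sense(); print(s['tcp_pos'],s['t'])
E
```

```text
slot 5.618296529968454 38.31325301204819 mark mm beyond centre -12.164658546846193
slot 5.525179856115108 38.462406015037594 mark mm beyond centre 1.9944425511197799
slot 5.251082251082251 38.070038910505836 mark mm beyond centre 0.5366436741663477
[0.62871214 0.14576409 0.34539971] 65.95
```

>>> send_rows:
  commands: "50 -.74 -.78 0 0;50 -.74 -.78 0 0;50 -.73 -.78 0 0;50 -.73 -.78 0 0;50 0 0 0 0;50 0 0 0 0;50 0 0 0 0;50 0 0 1 0;50 0 0 1 0;50 0 0 1 0;50 0 0 1 0;50 0 0 .1 0;50 0 0 0 0;10 0 0 0 0;10 0 0 0 0;10 0 0 0 0;10 0 0 0 0;10 0 0 0 0;10 0 0 0 0"
  grip_force: 25

```text
t: 67.53
tcp_pos: [0.6879, 0.0814, 0.2661]
tool_rot: [0.011, 1.0, 0.0, 0.002]
force: [-0.1, 1.1, 6.4]
finger_gap: 0.157
gripper_force: 28.0
```

```bash
python3 -c "
import numpy as np
t=np.linspace(1.604,.785,15);x=-.2223*np.cos(t);z=.2223*np.sin(t)
print(' '.join('%.2f/%.2f;'%(-a/.02,-b/.02) for a,b in zip(np.diff(x),np.diff(z))))"
```

```text
0.65/-0.00; 0.65/0.04; 0.65/0.07; 0.64/0.11; 0.63/0.15; 0.62/0.19; 0.61/0.22; 0.60/0.26; 0.58/0.29; 0.56/0.32; 0.54/0.36; 0.52/0.39; 0.50/0.42; 0.47/0.45;
```

>>> send_rows:
  commands: "10 .65 0 0 0;10 .65 0 .04 0;10 .65 0 .07 0;10 .64 0 .11 0;10 .63 0 .15 0;10 .62 0 .19 0;10 .61 0 .22 0;10 .6 0 .26 0;10 .58 0 .29 0;10 .56 0 .32 0;10 .54 0 .36 0;10 .52 0 .39 0;10 .5 0 .42 0;10 .47 0 .45 0;10 0 0 0 0;10 0 0 0 0;10 0 0 0 0"

```text
t: 68.95
tcp_pos: [0.5204, 0.0848, 0.1987]
tool_rot: [0.011, 1.0, -0.0, -0.003]
force: [-7.0, -1.2, 5.2]
finger_gap: 0.161
gripper_force: 28.8
```

>>> send_rows:
  commands: "50 0 0 0 0;50 0 0 0 0;50 0 0 0 0;50 0 0 0 0;50 0 0 -1 0;50 0 0 -1 0;50 0 0 -1 0;50 0 0 -1 0;50 .5 0 -1 0;50 1 0 0 0;50 1 0 0 0;50 .5 0 0 0;50 0 0 0 0;50 0 0 0 0"

```text
t: 70.12
tcp_pos: [0.4633, 0.0864, 0.2989]
tool_rot: [0.011, 1.0, 0.0, 0.001]
force: [0.2, 0.4, 0.5]
finger_gap: 0.591
gripper_force: 0.0
```

```bash
python3 - <<'E'
from m import *
np.set_printoptions(precision=1,suppress=True)
w=snap('wrist','w14'); sc=snap('scene','s14'); print(readout.sense()['tcp_pos']*1000)
H=np.array([.6787,.0810,.052]); 
for n,s in(('w',w),('s',sc)):
  for th in(.66,.785,.9):
    P=[H+[-r*np.cos(th)*1-.0218*y,.0218*r*np.cos(th)+y,r*np.sin(th)] for r,y in((.246,0),(.196,-.098),(.196,.098))]
    print(n,th,proj(s,P).ravel())
c=proj(sc,[[.55,.08,.12]])[0].astype(int); a=sc['pixels'][c[1]-60:c[1]+60,c[0]-80:c[0]+80,::-1]; print(c-[80,60])
b=w['pixels'][:,:,::-1]
cv2.imwrite('pics/f.png',np.vstack([cv2.resize(a,(560,420),interpolation=cv2.INTER_CUBIC)[100:320],b[20:400,40:600]]))
E
```

```text
[464.1  86.3 298.8]
w 0.66 [316.2 230.7 205.2 264.5 428.7 255.3]
w 0.785 [316.1 269.9 199.8 292.3 434.2 282.9]
w 0.9 [316.  312.2 195.4 320.9 438.6 311.5]
s 0.66 [324.6 120.8 319.7 153.2 351.9 116.4]
s 0.785 [330.9 116.2 324.9 149.9 357.  112.9]
s 0.9 [337.6 112.7 330.4 147.5 362.4 110.3]
[263  92]
```

View pics/f.png

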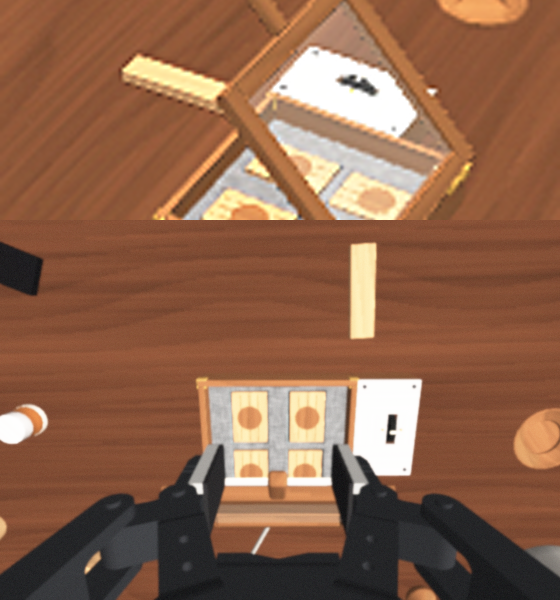

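The pull tip appears at wrist row 272, against 270 predicted for 0.785 rad. The coasters are home, the mark is between the pins, and the arm is clear of everything.

```bash
python3 -c "
from h import *
print(sign_off())"
```

```text
the job is handed in; nothing more can be done
None
```

I handed the job in at about 70 s: all four coasters sit home and level in their own pockets, the lid stands at about 45°, and the dimmer mark is within about 2° of the top, by the camera checks; no verdict came back.

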